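# Find the lid that fits the weighed tub, snap it on and shelve the tub behind the lip

### The arm

A 6-joint arm with a two-finger parallel gripper is mounted at the origin on the work surface. World frame = base frame: x ahead of the robot, y to its left, z up, the work surface at z = 0. Lengths are in m, angles in rad, forces in N, time in s.
With the tool pointing down it reaches from about 0.3 to 1 m from the base axis. Payload 5.1 kg.
Tool frame: the origin (TCP) lies midway between the tips of the shut fingers; the grasp point (between the pads) lies 19 mm behind it (bot.tcp_to_grasp is the distance from the TCP to the grasp point, in m); x points along the fingers, y is the direction in which the jaws open and shut, and the axes are right-handed (so a half turn about x gives the same grasp; the last joint's range is limited). The gripper opens to 95 mm and grips with 3 to 60 N. Pads are 20 mm wide; open, the fingers measure 119 mm over their backs; the gripper's body (75 mm by 180 mm) begins 59 mm behind the grasp point.
Start: joints at [-1.254, 0.124, 1.65, -0, 1.367, -0.083], TCP at [0.253, -0.599, 0.215] pointing down, gripper open.
Joint ranges: [-2.61, 2.61], [-1.02, 2.33], [0.03, 2.71], [-1.35, 4.49], [0.32, 2.68], [-2.91, 2.91]. Speed limits (rad/s): [2.57, 2.57, 3.14, 3.14, 3.14, 3.14].

### API

Orientations are given as a unit quaternion [w, x, y, z].
In Python, from workcell import bot gives the robot as it stands.
- The arm moves only by the tool send_rows, never from a script. Its argument "steps" is a list of rows, each a list of 4 numbers: the shift along the tool's x, y, z each as a share of 40 mm, from -1 to 1, then the turn about the tool's x as a share of 360 degrees, from -1 to 1. In form: [[tx, ty, tz, yaw], ...]. A call has 1 to 12 rows; each row shifts and turns the pose as measured when the row begins, along the tool's axes as they then stand; what a row does not reach is not made up. A row lasts 1/10 s, in which the tool goes at most 50 mm and 8.59 degrees, less where a joint would pass 70% of its speed; a pose out of reach is approached as far as the arm can. A call with a number of a shift or a turn outside -1 to 1 is refused whole. A call with a gripper value outside its range is refused whole. "jaw" is the closure, from 0 (fully open) to 1 (shut), set as the call begins (left out, the last holds). The fingers move at their own pace and stop on an object; "force" is the grip in N (left out, the last holds). Time passes only in rows, so rows that do not move let the fingers close. It gives the time, the measured TCP pose, the force and the opening at its end, in the units of the state.
- bot.observe(): the state, without advancing time (a new reading comes with each control period).
- bot.camera(name): name is "scene" or "top" or "wrist"; returns (picture, depth): 384x512x3 uint8, red, green, blue; 384x512 float32, m along the optical axis (not along the pixel's ray), 0 where there is no reading.
- bot.camera_info(name): a dict with "fx", "fy", "cx", "cy" (pixels), "cam_to_world" (4x4, takes a point from camera to world coordinates); the wrist camera has in their place "tool_from_camera" (4x4, takes a point from camera to tool coordinates, whose origin is the TCP and whose axes are the tool frame's). Camera axes: x right, y up, looking along -z (the intrinsics and any distortion apply to the point x, -y, -z); pixel columns grow to the right and rows downward; lengths in m; the calibration is good to about 2 mm. The wrist camera is an equidistant fisheye: a pixel r from the principal point sees the ray r / f radians off the axis. A picture is of the moment at which its call begins: read the wrist's pose just before it. camera_info takes no time and is no camera call.
- bot.close_job(): hands the job in, once; it reports no verdict.
Trained networks look in the newest picture that a camera, given by its name, has taken for a name from the list of things; names that differ only in an ending like _2 or _b are one class to them, and where a whole thing is asked for, a point or a joint stands for the part that bears it (a point fixed in the world has none). Each returns a list of dicts, best first, with "score" (0 to 1); they miss things now and then, are a little off and sometimes report something else, mostly with a low value. They report only what shows in the picture. A call takes as long as a camera call. They do not tell look-alikes from the thing itself.
- bot.look_for(name, camera): "point" ([x, y, z] in m, in world coordinates, good to about 4 mm: the middle of the surface that is visible of it).
- bot.spot_point(name, camera): "point" ([x, y, z] in m, in world coordinates, good to about 4 mm: a listed point, or the origin of a listed thing).
The state is a dict: "clock": time; "joint_pos": joint angles; "qd": joint speeds; "effort": joint torques, N m; "tcp_pos": TCP position; "ee_rot": TCP orientation; "contact_force": force on the tool from outside, world axes, zero at the start; "moment": the same for the moment, N m; "gripper_width": opening from 0.0 (shut) to 1.0 (fully open).
Only numpy, scipy, OpenCV 4.12 (cv2) and the standard library are available. Lean on these libraries where they do the work, as an engineer would, in place of code of your own. Each camera call takes 0.05 s, during which the arm holds its last target. There are 200 camera calls.

### The job

Find, by trying them on, the one lid on the sloping rack that fits the tub on the bench scale, and press it down until it snaps on fully home while the tub stands on the scale. Then lift the closed tub over the lip of the low shelf and set it upright in the free place next to the jar. The two lids you do not use must end up lying flat on the sloping rack, the open tub must stay on its white board, and the jar, the can and the brush must be left alone.

Things in the scene. Friction and masses are not known exactly. Their poses are not given: they have to be found in the camera images.
- scale_top (a point): centre of the steel pan of the low black bench scale, on its upper face 20 mm above the bench; pan 160 mm (own x) by 120 mm. Fixed.
- board_top (a point): centre of the upper face of a white plastic board, 150 mm (own x) by 120 mm by 20 mm thick. Fixed.
- tub_a_mid (a point): centre, 42.5 mm above the base, of an open green tub of about 220 g: 124 mm long (own y), 66 mm wide (own x), 85 mm high; straight sides up to a shoulder 70 mm above the base, then a narrower neck 15 mm high, bevelled on top. One tub stands on the scale, the other on the white board, swapped at random; their necks differ a little, so each takes a different lid.
- tub_b_mid (a point): the same point of the other tub, same outside. On either tub the right lid (either way round) has 1.4 mm play round the neck, meets sprung catches on the long sides when 12 mm proud, snaps past them at 5 to 12 N and sits on the shoulder, flush with the sides, its point 46.5 mm above the tub's. A wrong lid stays on top of the neck, 15 mm higher.
- lid_1_mid (a point): grey lid of 70 g, 124 mm (own x) by 66 mm (own y): 3 mm plate over a 16 mm deep skirt with a clip window in each long side; on top a solid grip bar 56 mm long (own x), 14 mm thick (own y), 20 mm high. Point: centre of the plate's top face, at the foot of the bar, 19 mm above the skirt's lower edge; own z out of the top.
- lid_2_mid (a point): second lid, the same outside as the first. The three differ only inside the skirt, by 8 to 9 mm in length or width, so only trying shows which one fits. They start in any order, top up on the sloping rack, long sides up the slope.
- lid_3_mid (a point): third lid, the same outside as the first; same point and axes.
- rack_mid (a point): middle of the sloping bed of the aluminium lid rack, on its upper face, 60 mm above the bench. Own x points away from the robot, z up. The bed rises 30 degrees towards own +x; it is 152 mm long up the slope, 284 mm wide (own y), with a 13 mm high stop along its lower edge. The lids lie side by side about 90 mm apart. Fixed.
- shelf_free (a point): middle of the free place on the low aluminium shelf, on its deck 40 mm above the bench. Own x points away from the robot, own y along the shelf. Inside: x -65 to +65 mm, y -175 to +85 mm from this point; front lip and ends 30 mm high, back 41 mm. A jar stands at y about -133 mm. The tub goes long side along own y. Fixed.
- jar: glass jar, 60 mm across, 75 mm high, standing on the shelf; origin at its base. Leave alone.
- can: aluminium can, 48 mm across, 75 mm high; origin at its base. Leave alone.
- brush: brush lying on the bench, 190 mm long; origin under its middle. Leave alone.
There are look-alikes about, which are no part of the job. What is shaped like the part that bears board_top but blue or yellow is not meant.

How it is judged:
On the way, in this order (a step that is already met when the one before it is completed fails the run):
1. the fitting lid is snapped fully home on the tub that stands on the scale (((((z of lid_1_mid in the frame of tub_a_mid between 0.0415 and 0.0495 m and distance between lid_1_mid and tub_a_mid below 0.0515 m and angle between the z axis of lid_1_mid and the z axis of tub_a_mid, either way round below 0.06 rad) or (z of lid_2_mid in the frame of tub_a_mid between 0.0415 and 0.0495 m and distance between lid_2_mid and tub_a_mid below 0.0515 m and angle between the z axis of lid_2_mid and the z axis of tub_a_mid, either way round below 0.06 rad) or (z of lid_3_mid in the frame of tub_a_mid between 0.0415 and 0.0495 m and distance between lid_3_mid and tub_a_mid below 0.0515 m and angle between the z axis of lid_3_mid and the z axis of tub_a_mid, either way round below 0.06 rad)) and horizontal distance between tub_a_mid and scale_top below 0.06 m and height (world z) of tub_a_mid below 0.068 m) or (((z of lid_1_mid in the frame of tub_b_mid between 0.0415 and 0.0495 m and distance between lid_1_mid and tub_b_mid below 0.0515 m and angle between the z axis of lid_1_mid and the z axis of tub_b_mid, either way round below 0.06 rad) or (z of lid_2_mid in the frame of tub_b_mid between 0.0415 and 0.0495 m and distance between lid_2_mid and tub_b_mid below 0.0515 m and angle between the z axis of lid_2_mid and the z axis of tub_b_mid, either way round below 0.06 rad) or (z of lid_3_mid in the frame of tub_b_mid between 0.0415 and 0.0495 m and distance between lid_3_mid and tub_b_mid below 0.0515 m and angle between the z axis of lid_3_mid and the z axis of tub_b_mid, either way round below 0.06 rad)) and horizontal distance between tub_b_mid and scale_top below 0.06 m and height (world z) of tub_b_mid below 0.068 m))), for 0.2 s.
2. the closed tub is lifted clear off the scale (((((z of lid_1_mid in the frame of tub_a_mid between 0.0415 and 0.0495 m and distance between lid_1_mid and tub_a_mid below 0.0515 m and angle between the z axis of lid_1_mid and the z axis of tub_a_mid, either way round below 0.06 rad) or (z of lid_2_mid in the frame of tub_a_mid between 0.0415 and 0.0495 m and distance between lid_2_mid and tub_a_mid below 0.0515 m and angle between the z axis of lid_2_mid and the z axis of tub_a_mid, either way round below 0.06 rad) or (z of lid_3_mid in the frame of tub_a_mid between 0.0415 and 0.0495 m and distance between lid_3_mid and tub_a_mid below 0.0515 m and angle between the z axis of lid_3_mid and the z axis of tub_a_mid, either way round below 0.06 rad)) and height (world z) of tub_a_mid above 0.09 m and horizontal distance between tub_b_mid and board_top below 0.05 m and angle between tub_b_mid's own z axis and vertical below 0.1 rad) or (((z of lid_1_mid in the frame of tub_b_mid between 0.0415 and 0.0495 m and distance between lid_1_mid and tub_b_mid below 0.0515 m and angle between the z axis of lid_1_mid and the z axis of tub_b_mid, either way round below 0.06 rad) or (z of lid_2_mid in the frame of tub_b_mid between 0.0415 and 0.0495 m and distance between lid_2_mid and tub_b_mid below 0.0515 m and angle between the z axis of lid_2_mid and the z axis of tub_b_mid, either way round below 0.06 rad) or (z of lid_3_mid in the frame of tub_b_mid between 0.0415 and 0.0495 m and distance between lid_3_mid and tub_b_mid below 0.0515 m and angle between the z axis of lid_3_mid and the z axis of tub_b_mid, either way round below 0.06 rad)) and height (world z) of tub_b_mid above 0.09 m and horizontal distance between tub_a_mid and board_top below 0.05 m and angle between tub_a_mid's own z axis and vertical below 0.1 rad))), for 0.1 s.
At the end, for the whole second after the job is handed in: The scale's tub stands upright (5 deg), at rest on the shelf deck, within 45 mm across and 50 mm along of the free place, its fitting lid home (within 3 mm); the other tub is within 50 mm of its board's middle; the other two lids lie flat on the rack's slope ((((x of tub_a_mid in the frame of shelf_free between -0.045 and 0.045 m and y of tub_a_mid in the frame of shelf_free between -0.05 and 0.05 m and z of tub_a_mid in the frame of shelf_free between 0.0385 and 0.0465 m and angle between tub_a_mid's own z axis and vertical below 0.08 rad and linear speed of tub_a below 0.02 m/s) and (horizontal distance between tub_b_mid and board_top below 0.05 m and angle between tub_b_mid's own z axis and vertical below 0.1 rad) and (((z of lid_1_mid in the frame of tub_a_mid between 0.0415 and 0.0495 m and distance between lid_1_mid and tub_a_mid below 0.0515 m and angle between the z axis of lid_1_mid and the z axis of tub_a_mid, either way round below 0.06 rad) and (distance between lid_2_mid and rack_mid below 0.16 m and angle between lid_2_mid's own z axis and vertical between 0.42 and 0.63 rad and linear speed of lid_2 below 0.03 m/s) and (distance between lid_3_mid and rack_mid below 0.16 m and angle between lid_3_mid's own z axis and vertical between 0.42 and 0.63 rad and linear speed of lid_3 below 0.03 m/s)) or ((z of lid_2_mid in the frame of tub_a_mid between 0.0415 and 0.0495 m and distance between lid_2_mid and tub_a_mid below 0.0515 m and angle between the z axis of lid_2_mid and the z axis of tub_a_mid, either way round below 0.06 rad) and (distance between lid_1_mid and rack_mid below 0.16 m and angle between lid_1_mid's own z axis and vertical between 0.42 and 0.63 rad and linear speed of lid_1 below 0.03 m/s) and (distance between lid_3_mid and rack_mid below 0.16 m and angle between lid_3_mid's own z axis and vertical between 0.42 and 0.63 rad and linear speed of lid_3 below 0.03 m/s)) or ((z of lid_3_mid in the frame of tub_a_mid between 0.0415 and 0.0495 m and distance between lid_3_mid and tub_a_mid below 0.0515 m and angle between the z axis of lid_3_mid and the z axis of tub_a_mid, either way round below 0.06 rad) and (distance between lid_1_mid and rack_mid below 0.16 m and angle between lid_1_mid's own z axis and vertical between 0.42 and 0.63 rad and linear speed of lid_1 below 0.03 m/s) and (distance between lid_2_mid and rack_mid below 0.16 m and angle between lid_2_mid's own z axis and vertical between 0.42 and 0.63 rad and linear speed of lid_2 below 0.03 m/s)))) or ((x of tub_b_mid in the frame of shelf_free between -0.045 and 0.045 m and y of tub_b_mid in the frame of shelf_free between -0.05 and 0.05 m and z of tub_b_mid in the frame of shelf_free between 0.0385 and 0.0465 m and angle between tub_b_mid's own z axis and vertical below 0.08 rad and linear speed of tub_b below 0.02 m/s) and (horizontal distance between tub_a_mid and board_top below 0.05 m and angle between tub_a_mid's own z axis and vertical below 0.1 rad) and (((z of lid_1_mid in the frame of tub_b_mid between 0.0415 and 0.0495 m and distance between lid_1_mid and tub_b_mid below 0.0515 m and angle between the z axis of lid_1_mid and the z axis of tub_b_mid, either way round below 0.06 rad) and (distance between lid_2_mid and rack_mid below 0.16 m and angle between lid_2_mid's own z axis and vertical between 0.42 and 0.63 rad and linear speed of lid_2 below 0.03 m/s) and (distance between lid_3_mid and rack_mid below 0.16 m and angle between lid_3_mid's own z axis and vertical between 0.42 and 0.63 rad and linear speed of lid_3 below 0.03 m/s)) or ((z of lid_2_mid in the frame of tub_b_mid between 0.0415 and 0.0495 m and distance between lid_2_mid and tub_b_mid below 0.0515 m and angle between the z axis of lid_2_mid and the z axis of tub_b_mid, either way round below 0.06 rad) and (distance between lid_1_mid and rack_mid below 0.16 m and angle between lid_1_mid's own z axis and vertical between 0.42 and 0.63 rad and linear speed of lid_1 below 0.03 m/s) and (distance between lid_3_mid and rack_mid below 0.16 m and angle between lid_3_mid's own z axis and vertical between 0.42 and 0.63 rad and linear speed of lid_3 below 0.03 m/s)) or ((z of lid_3_mid in the frame of tub_b_mid between 0.0415 and 0.0495 m and distance between lid_3_mid and tub_b_mid below 0.0515 m and angle between the z axis of lid_3_mid and the z axis of tub_b_mid, either way round below 0.06 rad) and (distance between lid_1_mid and rack_mid below 0.16 m and angle between lid_1_mid's own z axis and vertical between 0.42 and 0.63 rad and linear speed of lid_1 below 0.03 m/s) and (distance between lid_2_mid and rack_mid below 0.16 m and angle between lid_2_mid's own z axis and vertical between 0.42 and 0.63 rad and linear speed of lid_2 below 0.03 m/s)))))); the robot touches nothing.
It fails at once if the jar, can or brush is moved more than 40 mm (distance of any of jar, can, brush from where it was at the start of the episode above 0.04 m).
It fails at once if a tub is tipped more than 35 degrees (angle between any of tub_a_mid, tub_b_mid's own z axis and vertical above 0.61 rad).
It also fails if it takes over 72 s, if anything falls off the work surface, if the arm or the gripper's body presses on something with over 40 N, if the wrist force passes 120 N, or if a joint passes its speed limit or range.

## Working session

There is one attempt and no reset: what is moved stays moved. The work goes in short steps, Python scripts to look and compute and a tool call to move; the robot and the scene stay as the last step left them, time stands still between calls to the robot, and variables do not carry over. Pictures are saved under pics/ and viewed, about 8 in all and at most 12, crops included, and the job is handed in when it is done.

Besides the shell and the picture viewer there is one more tool, called after ">>>" by a JSON object that holds its "name" and its "arguments", one argument or row to a line. send_rows: Moves the arm, as the interface text tells. Shift numbers are shares of 40 mm and turn numbers shares of 360 degrees, none past 1 either way. Its arguments: {"type":"object","properties":{"steps":{"type":"array","items":{"type":"array","items":{"type":"number"}}},"jaw":{"type":"number"},"force":{"type":"number"}},"required":["steps"]}

```bash
mkdir -p pics; cat > h.py <<'E'
import numpy as np, cv2
from workcell import bot
from scipy.spatial.transform import Rotation as R
def cloud(cam,d=None):
    st=bot.observe(); pic,dep=bot.camera(cam); i=bot.camera_info(cam)
    v,u=np.mgrid[0:384,0:512]
    P=np.stack([(u-i['cx'])/i['fx']*dep,-(v-i['cy'])/i['fy']*dep,-dep],-1)
    T=np.array(i['cam_to_world']); W=P@T[:3,:3].T+T[:3,3]; W[dep==0]=np.nan
    return pic,W
def save(n,p): cv2.imwrite(f'pics/{n}.png',cv2.cvtColor(p,cv2.COLOR_RGB2BGR))
def st():
    s=bot.observe(); r=R.from_quat(np.roll(s['ee_rot'],-1)).as_matrix()
    print('t',s['clock'],'tcp',np.round(s['tcp_pos'],4),'w',s['gripper_width'],'F',np.round(s['contact_force'],1)); print('R',np.round(r,3).tolist()); return s,r
E
python3 - <<'E'
from h import *
st()
for c in ('top','scene'):
    p,W=cloud(c); save(c+'0',p); np.save(c+'0.npy',W)
    for n in ['scale_top','board_top','tub_a_mid','lid_1_mid','rack_mid','shelf_free','jar','can','brush']:
        print(c,n,[(np.round(d['point'],3).tolist(),round(d['score'],2)) for d in bot.spot_point(n,c)])
E
```

```text
t 0.0 tcp [ 0.2528 -0.5982  0.2134] w 0.9973918462303166 F [-0.2  0.1  0.7]
R [[-0.001, 0.389, -0.921], [0.002, -0.921, -0.389], [-1.0, -0.002, -0.0]]
top scale_top [([0.423, 0.274, 0.024], 0.63)]
top board_top [([0.198, -0.38, 0.023], 0.83), ([0.27, 0.467, 0.019], 0.81), ([0.401, 0.034, 0.021], 0.61)]
top tub_a_mid [([0.436, 0.272, 0.058], 0.95)]
top lid_1_mid [([0.62, 0.028, 0.072], 0.6)]
top rack_mid [([0.642, 0.038, 0.06], 0.64)]
top shelf_free [([0.566, -0.355, 0.042], 0.92)]
top jar [([0.479, -0.451, 0.041], 0.95)]
top can [([0.349, 0.155, -0.002], 0.68)]
top brush [([0.346, -0.258, -0.003], 0.69), ([0.401, 0.038, 0.062], 0.52), ([0.639, 0.038, 0.059], 0.26)]
scene scale_top [([0.431, 0.274, 0.024], 0.67)]
scene board_top [([0.401, 0.04, 0.017], 0.94), ([0.268, 0.468, 0.02], 0.94), ([0.196, -0.376, 0.022], 0.83)]
scene tub_a_mid [([0.433, 0.273, 0.061], 0.58)]
scene lid_1_mid [([0.62, 0.028, 0.072], 0.92)]
scene rack_mid [([0.634, 0.035, 0.062], 0.66), ([0.43, 0.276, 0.023], 0.16)]
scene shelf_free [([0.567, -0.352, 0.042], 0.74)]
scene jar [([0.48, -0.451, 0.038], 0.97)]
scene can [([0.347, 0.154, -0.001], 0.76), ([0.402, 0.038, 0.066], 0.39)]
scene brush [([0.346, -0.259, 0.002], 0.77)]
```

```bash
python3 -c "
import cv2,numpy as np
a=cv2.imread('pics/top0.png');b=cv2.imread('pics/scene0.png')
cv2.imwrite('pics/both0.png',cv2.resize(np.vstack([a,b]),(400,600)))"
```

```text
(no output)
```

View pics/top0.png

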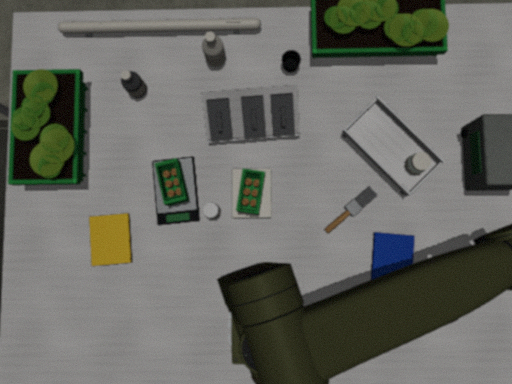

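View pics/scene0.png

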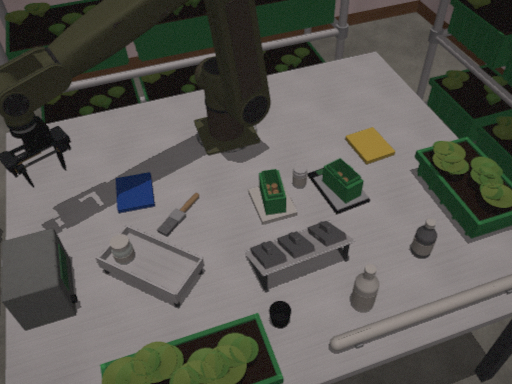

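```bash
python3 - <<'E'
from h import *
def sel(m,W): return W[m]
for c in ('top','scene'):
    W=np.load(c+'0.npy'); x,y,z=W[...,0],W[...,1],W[...,2]
    for nm,(a,b,lo) in {'tubS':(.435,.273,.075),'tubB':(.402,.038,.075)}.items():
        P=W[(abs(x-a)<.09)&(abs(y-b)<.09)&(z>lo)&(z<.13)]
        r=cv2.minAreaRect(P[:,:2].astype(np.float32)); print(c,nm,len(P),np.round(r[0],4),np.round(r[1],3),round(r[2],1),'zmax',np.percentile(P[:,2],[5,50,95,99]).round(3))
    # rack
    m=(abs(x-.635)<.1)&(abs(y-.035)<.16)&(z>.015)
    P=W[m]
    # along slope normal; search residual w/ slope 30 in yaw from fit of lids
    for yaw in [0]:
        pass
    zc=z-np.tan(np.pi/6)*(x-.637)-.060
    h=zc*np.cos(np.pi/6)
    B=(m&(h>.029)&(h<.05)).astype(np.uint8)
    n,l,s,_=cv2.connectedComponentsWithStats(B)
    for k in range(1,n):
        if s[k,4]<15: continue
        Q=W[l==k]; r=cv2.minAreaRect(Q[:,:2].astype(np.float32))
        print(c,'bar',len(Q),np.round(r[0],4),np.round(r[1],3),round(r[2],1),'med',np.median(Q,0).round(4),'h',np.median(h[l==k]).round(4))
    Q=W[m&(h>.012)&(h<.026)]; A=np.c_[Q[:,:2],np.ones(len(Q))]; print('plate plane',np.linalg.lstsq(A,Q[:,2],rcond=None)[0].round(3))
    Q=W[m&(h>-.01)&(h<.008)]; r=cv2.minAreaRect(Q[:,:2].astype(np.float32));print('bed',np.round(r[0],3),np.round(r[1],3),round(r[2],1))
    Q=W[(abs(x-.566)<.2)&(abs(y+.38)<.2)&(z>.02)&(z<.09)]; r=cv2.minAreaRect(Q[:,:2].astype(np.float32));print('shelf',np.round(r[0],3),np.round(r[1],3),round(r[2],1))
E
```

```text
top tubS 498 [0.4323 0.2718] [0.125 0.067] 13.6 zmax [0.082 0.093 0.108 0.109]
top tubB 483 [0.4006 0.0394] [0.066 0.124] 80.6 zmax [0.086 0.093 0.107 0.109]
top bar 89 [ 0.6182 -0.059 ] [0.051 0.014] 3.7 med [ 0.6186 -0.0585  0.0908] h 0.0361
top bar 92 [0.612  0.0277] [0.049 0.014] 4.2 med [0.6117 0.0271 0.0893] h 0.039
top bar 97 [0.6076 0.1293] [0.052 0.02 ] 13.3 med [0.6064 0.1285 0.09  ] h 0.0423
plate plane [ 0.583  0.027 -0.29 ]
bed [0.635 0.035] [0.14  0.284] 3.7
shelf [ 0.488 -0.336] [0.271 0.273] 43.1
scene tubS 518 [0.4366 0.2657] [0.129 0.07 ] 15.7 zmax [0.077 0.09  0.104 0.107]
scene tubB 454 [0.4023 0.0367] [0.067 0.131] 80.2 zmax [0.078 0.091 0.104 0.106]
scene bar 69 [0.6095 0.1255] [0.053 0.014] 4.2 med [0.6131 0.1235 0.0891] h 0.0378
scene bar 56 [0.6167 0.0242] [0.05  0.013] 5.4 med [0.6201 0.0224 0.092 ] h 0.0364
scene bar 51 [ 0.6205 -0.0627] [0.05  0.014] 3.6 med [ 0.6234 -0.063   0.0921] h 0.0333
plate plane [ 0.567  0.027 -0.282]
bed [0.638 0.032] [0.142 0.284] 3.5
shelf [ 0.488 -0.338] [0.278 0.277] 43.5
```

```bash
cat >> h.py <<'E'
def plan(*wps,step=.045,turn=8.0,start=None):
    """wps: (x,y,z,angle of tool y in deg). prints rows"""
    s=bot.observe(); p=np.array(s['tcp_pos']); r=R.from_quat(np.roll(s['ee_rot'],-1)).as_matrix()
    a=np.degrees(np.arctan2(r[1,1],r[0,1]))
    if start is not None: p,a=np.array(start[:3]),start[3]
    rows=[]
    for w in wps:
        q=np.array(w[:3]); da=(w[3]-a+180)%360-180
        n=max(int(np.ceil(abs(da)/turn)),int(np.ceil(np.linalg.norm(q-p)/step)),1)
        while True:
            rr=[]; ok=True
            for k in range(n):
                ang=np.radians(a+da*k/n); d=(q-p)/n
                y=np.array([np.cos(ang),np.sin(ang),0]); x=np.array([0,0,-1.]); z=np.cross(x,y)
                v=[d@x/.04,d@y/.04,d@z/.04]; ok&=max(map(abs,v))<=1; rr.append([round(float(t),3) for t in v]+[round(-da/n/360,4)])
            if ok: break
            n+=1
        rows+=rr; p,a=q,w[3]
    print(len(rows)); [print(rows[i:i+12]) for i in range(0,len(rows),12)]
E
python3 - <<'E'
from h import *
plan((.60,-.10,.20,-86.3),(.625,-.061,.15,-86.3))
E
```

```text
16
[[0.026, -0.579, -0.917, np.float64(0.0038)], [0.026, -0.601, -0.903, np.float64(0.0038)], [0.026, -0.622, -0.889, np.float64(0.0038)], [0.026, -0.643, -0.874, np.float64(0.0038)], [0.026, -0.664, -0.858, np.float64(0.0038)], [0.026, -0.685, -0.842, np.float64(0.0038)], [0.026, -0.705, -0.825, np.float64(0.0038)], [0.026, -0.724, -0.808, np.float64(0.0038)], [0.026, -0.743, -0.79, np.float64(0.0038)], [0.026, -0.762, -0.772, np.float64(0.0038)], [0.026, -0.78, -0.754, np.float64(0.0038)], [0.026, -0.798, -0.735, np.float64(0.0038)]]
[[0.026, -0.815, -0.716, np.float64(0.0038)], [0.026, -0.832, -0.696, np.float64(0.0038)], [0.625, -0.466, -0.343, -0.0], [0.625, -0.466, -0.343, -0.0]]
```

>>> {"name": "send_rows", "arguments": {
  "steps": [
    [0.02, -0.58, -0.92, 0.004],
    [0.02, -0.6, -0.9, 0.004],
    [0.02, -0.62, -0.89, 0.004],
    [0.02, -0.64, -0.87, 0.004],
    [0.02, -0.66, -0.86, 0.004],
    [0.02, -0.68, -0.84, 0.004],
    [0.02, -0.7, -0.82, 0.004],
    [0.02, -0.72, -0.81, 0.004],
    [0.02, -0.74, -0.79, 0.004],
    [0.02, -0.76, -0.77, 0.004],
    [0.02, -0.78, -0.75, 0.004],
    [0.02, -0.8, -0.73, 0.004]
  ],
  "jaw": 0.58,
  "force": 8
}}

```text
clock: 2.2
tcp_pos: [0.5646, -0.1661, 0.2061]
ee_rot: [0.028, 0.708, 0.025, -0.705]
contact_force: [-0.3, -1.1, -0.1]
gripper_width: 0.423
```

```bash
sed -i 's/round(-da/round(float(-da)/; s#/n/360,4)#/n/360,4)#' h.py; python3 - <<'E'
from h import *
st()
plan((.60,-.08,.17,-86.3),(.625,-.061,.12,-86.3))
E
```

```text
t 2.2 tcp [ 0.5646 -0.1661  0.2061] w 0.4225371348676596 F [-0.3 -1.1 -0.1]
R [[0.005, 0.075, -0.997], [-0.005, -0.997, -0.075], [-1.0, 0.005, -0.004]]
5
[[0.301, -0.693, -0.348, 0.0005], [0.301, -0.694, -0.345, 0.0005], [0.301, -0.696, -0.343, 0.0005], [0.625, -0.217, -0.327, -0.0], [0.625, -0.217, -0.327, -0.0]]
```

>>> {"name": "send_rows", "arguments": {
  "steps": [
    [0.3, -0.69, -0.35, 0.0005],
    [0.3, -0.69, -0.35, 0.0005],
    [0.3, -0.7, -0.34, 0.0005],
    [0.62, -0.22, -0.3, 0],
    [0.62, -0.22, -0.3, 0],
    [0.35, 0, 0, 0]
  ]
}}

```text
clock: 2.8
tcp_pos: [0.6312, -0.0516, 0.1082]
ee_rot: [0.028, 0.712, 0.023, -0.701]
contact_force: [0.3, -0.7, -0.4]
gripper_width: 0.42
```

```bash
python3 - <<'E'
from h import *
st()
p,d=bot.camera('wrist'); save('w1',p)
print({k:np.round(v,3).tolist() for k,v in bot.camera_info('wrist').items()})
print(bot.spot_point('lid_1_mid','wrist'))
plan((.623,-.061,.081,-86.3))
E
```

```text
t 2.8 tcp [ 0.6312 -0.0516  0.1082] w 0.4196195272459801 F [ 0.3 -0.7 -0.4]
R [[0.015, 0.073, -0.997], [-0.007, -0.997, -0.073], [-1.0, 0.008, -0.015]]
{'fx': 297.319, 'fy': 297.319, 'cx': 254.15, 'cy': 189.891, 'tool_from_camera': [[-0.0, 0.26, -0.966, -0.17], [1.0, 0.001, -0.0, 0.0], [0.001, -0.966, -0.26, -0.073], [0.0, 0.0, 0.0, 1.0]]}
[{'point': [0.6179, 0.0261, 0.0702], 'score': 0.86}]
1
[[0.654, 0.197, 0.17, 0.0011]]
```

View pics/w1.png

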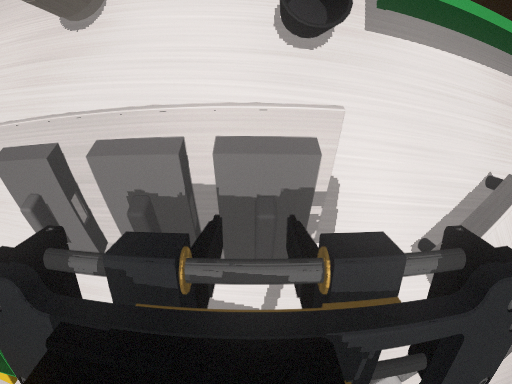

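>>> {"name": "send_rows", "arguments": {
  "steps": [
    [0.3, 0.2, 0.17, 0.001],
    [0.36, 0, 0, 0],
    [0, 0, 0, 0]
  ]
}}

```text
clock: 3.2
tcp_pos: [0.6232, -0.0643, 0.0815]
ee_rot: [0.025, 0.712, 0.019, -0.702]
contact_force: [-0.6, 0.7, 0.2]
gripper_width: 0.419
```

>>> {"name": "send_rows", "arguments": {
  "steps": [
    [0, 0, 0, 0],
    [0, 0, 0, 0],
    [0, 0, 0, 0],
    [0, 0, 0, 0],
    [0, 0, 0, 0]
  ],
  "jaw": 1,
  "force": 8
}}

```text
clock: 3.7
tcp_pos: [0.6242, -0.0655, 0.084]
ee_rot: [0.024, 0.713, 0.018, -0.7]
contact_force: [-0.3, 0.0, 0.0]
gripper_width: 0.147
```

```bash
python3 - <<'E'
from h import *
st()
plan((.61,-.068,.15,-87),(.47,-.115,.08,-87),(.47,-.115,.05,-87),(.47,-.115,.034,-87))
E
```

```text
t 3.7 tcp [ 0.6242 -0.0655  0.084 ] w 0.14659268039859247 F [-0.3  0.   0. ]
R [[0.018, 0.06, -0.998], [-0.008, -0.998, -0.061], [-1.0, 0.009, -0.018]]
8
[[-0.825, 0.02, 0.179, 0.0006], [-0.825, 0.021, 0.179, 0.0006], [0.437, 0.248, 0.889, 0.0], [0.437, 0.248, 0.889, 0.0], [0.437, 0.248, 0.889, 0.0], [0.437, 0.248, 0.889, 0.0], [0.75, 0.0, 0.0, 0.0], [0.4, 0.0, 0.0, 0.0]]
```

>>> {"name": "send_rows", "arguments": {
  "steps": [
    [-0.82, 0.02, 0.18, 0],
    [-0.82, 0.02, 0.18, 0],
    [0.44, 0.25, 0.89, 0],
    [0.44, 0.25, 0.89, 0],
    [0.44, 0.25, 0.89, 0],
    [0.44, 0.25, 0.89, 0],
    [0.38, 0, 0, 0],
    [0.38, 0, 0, 0],
    [0.2, 0, 0, 0],
    [0.2, 0, 0, 0]
  ]
}}

```text
clock: 4.7
tcp_pos: [0.4714, -0.1197, 0.0343]
ee_rot: [0.027, 0.718, 0.017, -0.695]
contact_force: [0.5, -0.3, 1.7]
gripper_width: 0.15
```

```bash
python3 - <<'E'
from h import *
s,r=st()
p,d=bot.camera('wrist'); q,_=bot.camera('scene'); save('w2',np.hstack([p[:, :400],q[100:484,150:450]])[:384])if 0 else save('w2',np.hstack([p[60:300,100:420],q[120:360,130:450]]))
E
```

```text
t 4.7 tcp [ 0.4714 -0.1197  0.0343] w 0.14968534538945755 F [ 0.5 -0.3  1.7]
R [[0.033, 0.063, -0.997], [-0.014, -0.998, -0.063], [-0.999, 0.016, -0.032]]
```

View pics/w2.png

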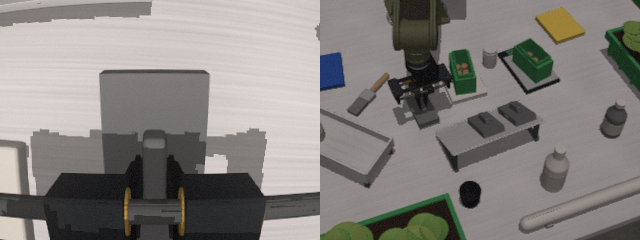

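>>> {"name": "send_rows", "arguments": {
  "steps": [
    [0, 0, 0, 0],
    [0.16, 0, 0, 0],
    [0.16, 0, 0, 0]
  ],
  "jaw": 0.7
}}

```text
clock: 5.1
tcp_pos: [0.472, -0.1196, 0.0211]
ee_rot: [0.028, 0.717, 0.018, -0.696]
contact_force: [0.7, -0.2, -0.4]
gripper_width: 0.291
```

>>> {"name": "send_rows", "arguments": {
  "steps": [
    [0, 0, 0, 0],
    [0, 0, 0, 0],
    [0, 0, 0, 0]
  ],
  "jaw": 1,
  "force": 30
}}

```text
clock: 5.4
tcp_pos: [0.4711, -0.1191, 0.0199]
ee_rot: [0.028, 0.717, 0.018, -0.697]
contact_force: [-0.0, 0.4, 0.0]
gripper_width: 0.146
```

```bash
cat >> h.py <<'E'
def wcloud():
    s,r=st(); p,dep=bot.camera('wrist'); i=bot.camera_info('wrist')
    v,u=np.mgrid[0:384,0:512]; a=(u-i['cx'])/i['fx']; b=(v-i['cy'])/i['fy']; th=np.hypot(a,b)+1e-9
    t=np.tan(th)/th
    P=np.stack([a*t*dep,-b*t*dep,-dep],-1); T=np.array(i['tool_from_camera'])
    C=P@T[:3,:3].T+T[:3,3]; C[dep==0]=np.nan
    return s,r,p,C,C@r.T+np.array(s['tcp_pos'])
E
python3 - <<'E'
from h import *
s,r,p,C,W=wcloud()
z=W[...,2]; m=(z>.012)&(z<.027)&(abs(C[...,1])<.05)&(abs(C[...,2])<.1)
Q=C[m]; print(len(Q),'tool y',np.percentile(Q[:,1],[1,99]).round(4),'tool z',np.percentile(Q[:,2],[1,50,99]).round(4),'z',np.percentile(z[m],[5,50,95]).round(4))
A=np.c_[W[m][:,:2],np.ones(len(Q))]; print('plane',np.linalg.lstsq(A,W[m][:,2],rcond=None)[0].round(4))
E
```

```text
t 5.4 tcp [ 0.4711 -0.1191  0.0199] w 0.1459064895044768 F [-0.   0.4  0. ]
R [[0.028, 0.065, -0.997], [-0.012, -0.998, -0.065], [-1.0, 0.014, -0.028]]
10358 tool y [-0.0321  0.0327] tool z [-0.0601 -0.0332  0.0571] z [0.018  0.019  0.0201]
plane [ 0.0001 -0.007   0.0182]
```

```bash
python3 - <<'E'
from h import *
plan((.471,-.119,.10,-86.3),(.44,-.04,.17,-85),(.33,.245,.19,-75.5))
E
```

```text
14
[[-0.667, -0.001, 0.001, 0.0], [-0.667, -0.001, 0.001, 0.0], [-0.667, -0.001, 0.001, 0.0], [-0.583, -0.674, 0.215, -0.0012], [-0.583, -0.675, 0.21, -0.0012], [-0.583, -0.677, 0.205, -0.0012], [-0.062, -0.917, 0.265, -0.0033], [-0.062, -0.922, 0.246, -0.0033], [-0.062, -0.927, 0.227, -0.0033], [-0.062, -0.932, 0.207, -0.0033], [-0.062, -0.936, 0.188, -0.0033], [-0.062, -0.94, 0.169, -0.0033]]
[[-0.062, -0.943, 0.149, -0.0033], [-0.062, -0.946, 0.129, -0.0033]]
```

>>> {"name": "send_rows", "arguments": {
  "steps": [
    [-0.67, 0, 0, 0],
    [-0.67, 0, 0, 0],
    [-0.67, 0, 0, 0],
    [-0.58, -0.67, 0.21, -0.001],
    [-0.58, -0.67, 0.21, -0.001],
    [-0.58, -0.68, 0.2, -0.001],
    [-0.06, -0.92, 0.26, -0.003],
    [-0.06, -0.92, 0.25, -0.003],
    [-0.06, -0.93, 0.23, -0.004],
    [-0.06, -0.93, 0.21, -0.004],
    [-0.06, -0.94, 0.19, -0.003],
    [-0.06, -0.94, 0.17, -0.003]
  ]
}}

```text
clock: 6.65
tcp_pos: [0.3507, 0.1828, 0.1856]
ee_rot: [0.077, 0.716, 0.067, -0.691]
contact_force: [-0.0, 0.4, -1.2]
gripper_width: 0.144
```

>>> {"name": "send_rows", "arguments": {
  "steps": [
    [-0.06, -0.5, 0.15, -0.004],
    [0, 0, 0, 0]
  ]
}}

```text
clock: 6.85
tcp_pos: [0.3386, 0.205, 0.1879]
ee_rot: [0.088, 0.715, 0.079, -0.689]
contact_force: [0.9, -0.4, 0.1]
gripper_width: 0.143
```

```bash
cat >> h.py <<'E'
def tubfit(W,cx=.434,cy=.27,z0=.02):
    z=W[...,2]; m=(np.hypot(W[...,0]-cx,W[...,1]-cy)<.085)
    for lo,hi in ((z0+.062,z0+.078),(z0+.080,z0+.092)):
        mm=(m&(z>lo)&(z<hi)); Q=W[mm][:,:2].astype(np.float32)
        if len(Q)<30: print('few',len(Q)); continue
        r=cv2.minAreaRect(Q); print(lo,len(Q),np.round(r[0],4),np.round(r[1],4),round(r[2],1),'z',np.percentile(z[mm],[5,50,95]).round(4))
E
python3 - <<'E'
from h import *
s,r,p,C,W=wcloud(); save('w3',p); np.save('w3.npy',W)
tubfit(W)
print(bot.spot_point('tub_a_mid','wrist'),bot.spot_point('scale_top','wrist'))
E
```

```text
t 6.85 tcp [0.3386 0.205  0.1879] w 0.14319641729317095 F [ 0.9 -0.4  0.1]
R [[0.037, 0.234, -0.972], [-0.009, -0.972, -0.234], [-0.999, 0.017, -0.034]]
0.082 1836 [0.4336 0.2711] [0.1244 0.0668] 13.4 z [0.0876 0.0899 0.0961]
0.1 1563 [0.4333 0.271 ] [0.103  0.0621] 13.5 z [0.1008 0.1042 0.1057]
[{'point': [0.4345, 0.2703, 0.0587], 'score': 0.89}] []
```

View pics/w3.png

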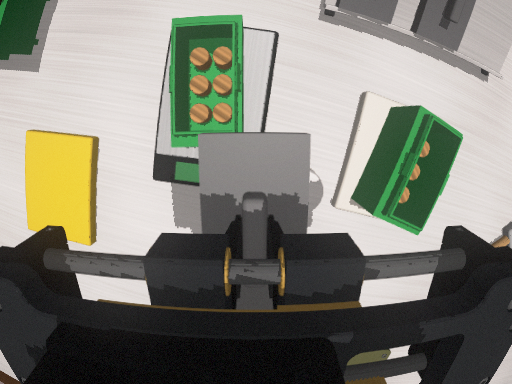

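```bash
python3 - <<'E'
from h import *
plan((.432,.2707,.145,-76.5))
E
```

```text
3
[[0.354, -0.375, -0.879, -0.0002], [0.354, -0.373, -0.879, -0.0002], [0.354, -0.372, -0.88, -0.0002]]
```

>>> {"name": "send_rows", "arguments": {
  "steps": [
    [0.35, -0.37, -0.88, 0],
    [0.35, -0.37, -0.88, 0],
    [0.35, -0.35, -0.8, 0],
    [0, 0, 0, 0]
  ]
}}

```text
clock: 7.4
tcp_pos: [0.4379, 0.2652, 0.1483]
ee_rot: [0.083, 0.717, 0.073, -0.688]
contact_force: [-0.3, -0.8, -1.4]
gripper_width: 0.146
```

```bash
python3 - <<'E'
from h import *
st(); plan((.432,.2707,.130,-76.5))
E
```

```text
t 7.4 tcp [0.4379 0.2652 0.1483] w 0.14633686924815728 F [-0.3 -0.8 -1.4]
R [[0.042, 0.219, -0.975], [-0.01, -0.976, -0.22], [-0.999, 0.019, -0.039]]
1
[[0.457, -0.166, 0.113, -0.0024]]
```

>>> {"name": "send_rows", "arguments": {
  "steps": [
    [0.2, -0.16, 0.11, -0.0024],
    [0.25, 0, 0, 0]
  ]
}}

```text
clock: 7.6
tcp_pos: [0.4343, 0.2687, 0.1296]
ee_rot: [0.088, 0.717, 0.077, -0.688]
contact_force: [-0.5, -1.1, -0.2]
gripper_width: 0.149
```

```bash
python3 - <<'E'
from h import *
s,r,p,C,W=wcloud(); plan((.432,.2707,.120,-76.5))
z=W[...,2]; m=(abs(C[...,0]+.001)<.004)&(abs(C[...,1])<.05)&(C[...,2]<-.015)&(C[...,2]>-.1)
Q=C[m]; print(len(Q),'tool y',np.percentile(Q[:,1],[1,99]).round(4),'tool z',np.percentile(Q[:,2],[1,50,99]).round(4))
A=np.c_[Q[:,1:],np.ones(len(Q))]; print(np.linalg.lstsq(A,Q[:,0],rcond=None)[0].round(4))
A=np.c_[W[m][:,:2],np.ones(len(Q))]; print('world plane',np.linalg.lstsq(A,W[m][:,2],rcond=None)[0].round(4))
print(cv2.minAreaRect(W[m][:,:2].astype(np.float32)))
E
```

```text
t 7.6 tcp [0.4343 0.2687 0.1296] w 0.14854049043085096 F [-0.5 -1.1 -0.2]
R [[0.043, 0.231, -0.972], [-0.01, -0.973, -0.231], [-0.999, 0.02, -0.039]]
1
[[0.193, -0.077, 0.019, -0.0005]]
7302 tool y [-0.0321  0.0326] tool z [-0.06   -0.0382 -0.0156]
[ 0.0061 -0.0227  0.001 ]
world plane [ 0.0191 -0.0097  0.123 ]
((0.4712131917476654, 0.27716347575187683), (0.045520782470703125, 0.0665120854973793), 13.308841705322266)
```

>>> {"name": "send_rows", "arguments": {
  "steps": [
    [0.06, -0.07, 0.02, 0],
    [0.08, 0, 0, 0],
    [0.08, 0, 0, 0],
    [0.08, 0, 0, 0]
  ]
}}

```text
clock: 8.05
tcp_pos: [0.4325, 0.2703, 0.1249]
ee_rot: [0.086, 0.718, 0.077, -0.687]
contact_force: [-5.4, -2.1, 9.7]
gripper_width: 0.146
```

```bash
python3 - <<'E'
from h import *
st(); plan((.432,.2707,.110,-76.5))
E
```

```text
t 8.05 tcp [0.4325 0.2703 0.1249] w 0.14599101384431767 F [-5.4 -2.1  9.7]
R [[0.045, 0.229, -0.972], [-0.009, -0.973, -0.23], [-0.999, 0.019, -0.042]]
1
[[0.372, -0.014, 0.01, -0.0007]]
```

>>> {"name": "send_rows", "arguments": {
  "steps": [
    [-0.02, 0, 0.05, 0],
    [0.08, 0, 0.03, 0],
    [0.1, 0, 0, 0]
  ]
}}

```text
clock: 8.35
tcp_pos: [0.4307, 0.2703, 0.1245]
ee_rot: [0.085, 0.72, 0.078, -0.684]
contact_force: [-10.0, -6.1, 26.3]
gripper_width: 0.148
```

```bash
python3 - <<'E'
from h import *
st()
E
```

```text
t 8.35 tcp [0.4307 0.2703 0.1245] w 0.1479606146103879 F [-10.   -6.1  26.3]
R [[0.052, 0.229, -0.972], [-0.005, -0.973, -0.229], [-0.999, 0.017, -0.05]]
```

>>> {"name": "send_rows", "arguments": {
  "steps": [
    [-0.02, 0, 0, 0],
    [-0.02, 0, 0, 0],
    [0, 0, 0, 0]
  ],
  "jaw": 0.7
}}

```text
clock: 8.65
tcp_pos: [0.4304, 0.2703, 0.127]
ee_rot: [0.085, 0.721, 0.078, -0.683]
contact_force: [-0.5, 0.8, 0.6]
gripper_width: 0.291
```

```bash
cat >> h.py <<'E'
def lidlook(W,C,zlo,zhi):
    m=(W[...,2]>zlo)&(W[...,2]<zhi)&(abs(C[...,1])<.05)&(abs(C[...,2])<.1)
    Q=W[m]; A=np.c_[Q[:,:2]-Q[:,:2].mean(0),np.ones(len(Q))]; c=np.linalg.lstsq(A,Q[:,2],rcond=None)[0]
    r=cv2.minAreaRect(Q[:,:2].astype(np.float32))
    print('lid',len(Q),'rect',np.round(r[0],4),np.round(r[1],4),round(r[2],1),'plane',c.round(4)); print(' tool y',np.percentile(C[m][:,1],[.5,99.5]).round(4),'tool z',np.percentile(C[m][:,2],[.5,99.5]).round(4))
E
python3 - <<'E'
from h import *
s,r,p,C,W=wcloud(); save('w4',p)
lidlook(W,C,.112,.132)
z=W[...,2]; m=(z>.03)&(z<.1)&(np.hypot(W[...,0]-.434,W[...,1]-.271)<.09)
print(m.sum(), np.c_[W[m]].min(0),W[m].max(0))
E
```

```text
t 8.65 tcp [0.4304 0.2703 0.127 ] w 0.2905291627957719 F [-0.5  0.8  0.6]
R [[0.055, 0.229, -0.972], [-0.004, -0.973, -0.229], [-0.998, 0.016, -0.052]]
lid 11383 rect [0.4307 0.2696] [0.121  0.0666] 13.2 plane [-0.0008  0.0015  0.1238]
 tool y [-0.0321  0.0334] tool z [-0.0601  0.0594]
606 [0.48128512 0.2527026  0.08760438] [0.500357   0.3171023  0.09162572]
```

>>> {"name": "send_rows", "arguments": {
  "steps": [
    [0.05, 0, 0, 0],
    [0, 0, 0, 0],
    [0, 0, 0, 0],
    [0.02, 0, -0.05, 0],
    [0.04, 0, -0.04, 0],
    [0.04, 0.04, -0.04, 0],
    [0.04, -0.04, -0.03, 0],
    [0.04, -0.04, 0, 0],
    [0.04, -0.04, 0.04, 0]
  ],
  "jaw": 1,
  "force": 30
}}

```text
clock: 9.6
tcp_pos: [0.4359, 0.2747, 0.1248]
ee_rot: [0.086, 0.72, 0.078, -0.684]
contact_force: [0.6, -5.2, 10.1]
gripper_width: 0.146
```

```bash
python3 - <<'E'
from h import *
s,r,p,C,W=wcloud()
lidlook(W,C,.102,.132)
E
```

```text
t 9.6 tcp [0.4359 0.2747 0.1248] w 0.1460279833125419 F [ 0.6 -5.2 10.1]
R [[0.053, 0.229, -0.972], [-0.006, -0.973, -0.23], [-0.999, 0.017, -0.05]]
lid 10305 rect [0.4364 0.2745] [0.1199 0.0665] 13.2 plane [-0.0022 -0.0174  0.1238]
 tool y [-0.0323  0.0331] tool z [-0.0597  0.0575]
```

>>> {"name": "send_rows", "arguments": {
  "steps": [
    [-0.02, 0, 0, 0],
    [-0.06, 0.02, 0, 0],
    [-0.1, 0, 0, 0]
  ],
  "jaw": 0.7
}}

```text
clock: 9.95
tcp_pos: [0.4351, 0.2734, 0.1307]
ee_rot: [0.086, 0.72, 0.077, -0.685]
contact_force: [-0.4, -0.3, -0.0]
gripper_width: 0.29
```

>>> {"name": "send_rows", "arguments": {
  "steps": [
    [0, 0, 0, 0],
    [0, 0, 0, 0],
    [0, 0, 0, 0]
  ],
  "jaw": 1,
  "force": 8
}}

```text
clock: 10.25
tcp_pos: [0.4348, 0.2734, 0.1304]
ee_rot: [0.086, 0.72, 0.077, -0.685]
contact_force: [-0.5, 0.1, 1.5]
gripper_width: 0.147
```

```bash
python3 - <<'E'
from h import *
s,r=st()
plan((.436,.272,.17,-76.5),(.56,.02,.20,-86.3),(.620,-.065,.165,-86.3),(.623,-.065,.125,-86.3))
E
```

```text
t 10.25 tcp [0.4348 0.2734 0.1304] w 0.14686399235590925 F [-0.5  0.1  1.5]
R [[0.05, 0.229, -0.972], [-0.007, -0.973, -0.23], [-0.999, 0.018, -0.047]]
13
[[-0.99, 0.041, -0.021, -0.0007], [-0.107, 0.979, -0.221, 0.0039], [-0.107, 0.973, -0.244, 0.0039], [-0.107, 0.967, -0.268, 0.0039], [-0.107, 0.96, -0.292, 0.0039], [-0.107, 0.952, -0.315, 0.0039], [-0.107, 0.944, -0.338, 0.0039], [-0.107, 0.936, -0.361, 0.0039], [0.292, 0.739, -0.453, -0.0], [0.292, 0.739, -0.453, -0.0], [0.292, 0.739, -0.453, -0.0], [0.5, 0.002, -0.037, -0.0]]
[[0.5, 0.002, -0.037, -0.0]]
```

>>> {"name": "send_rows", "arguments": {
  "steps": [
    [-0.99, 0.04, -0.02, 0],
    [-0.1, 0.98, -0.22, 0.004],
    [-0.1, 0.97, -0.24, 0.004],
    [-0.1, 0.97, -0.27, 0.004],
    [-0.1, 0.96, -0.29, 0.004],
    [-0.1, 0.95, -0.32, 0.004],
    [-0.1, 0.94, -0.34, 0.004],
    [-0.1, 0.94, -0.36, 0.004],
    [0.29, 0.74, -0.45, 0],
    [0.29, 0.74, -0.45, 0],
    [0.29, 0.6, -0.4, 0],
    [0.3, 0, 0, 0]
  ]
}}

```text
clock: 11.45
tcp_pos: [0.6185, -0.0743, 0.1615]
ee_rot: [0.023, 0.724, 0.015, -0.689]
contact_force: [0.2, 0.4, -1.5]
gripper_width: 0.146
```

```bash
python3 - <<'E'
from h import *
s,r=st()
plan((.622,-.063,.120,-86.3),(.622,-.063,.084,-86.3))
E
```

```text
t 11.45 tcp [ 0.6185 -0.0743  0.1615] w 0.14583525832819152 F [ 0.2  0.4 -1.5]
R [[0.05, 0.053, -0.997], [-0.009, -0.999, -0.054], [-0.999, 0.012, -0.049]]
3
[[0.519, -0.139, -0.051, -0.0009], [0.519, -0.139, -0.052, -0.0009], [0.9, 0.0, 0.0, -0.0]]
```

>>> {"name": "send_rows", "arguments": {
  "steps": [
    [0.5, -0.14, -0.04, -0.001],
    [0.5, -0.14, -0.04, -0.001],
    [0.25, 0, 0, 0],
    [0.25, 0, 0, 0],
    [0.2, 0, 0, 0],
    [0.2, 0, 0, 0]
  ],
  "force": 4
}}

```text
clock: 12.05
tcp_pos: [0.6224, -0.0626, 0.0811]
ee_rot: [0.027, 0.722, 0.02, -0.691]
contact_force: [-17.6, 1.9, 43.4]
gripper_width: 0.143
```

```bash
python3 - <<'E'
from h import *
s,r=st()
E
```

```text
t 12.05 tcp [ 0.6224 -0.0626  0.0811] w 0.14251965689395296 F [-17.6   1.9  43.4]
R [[0.044, 0.065, -0.997], [-0.008, -0.998, -0.066], [-0.999, 0.011, -0.043]]
```

>>> {"name": "send_rows", "arguments": {
  "steps": [
    [-0.08, 0, 0, 0],
    [-0.02, 0, 0, 0],
    [-0.02, 0, 0, 0],
    [-0.5, 0, 0, 0],
    [-0.8, 0, 0, 0],
    [0, 0, 0, 0]
  ],
  "jaw": 0.6
}}

```text
clock: 12.65
tcp_pos: [0.6217, -0.0622, 0.141]
ee_rot: [0.027, 0.724, 0.02, -0.689]
contact_force: [0.6, -1.5, 0.9]
gripper_width: 0.399
```

```bash
cat >> h.py <<'E'
def rack(c='top'):
    p,W=cloud(c); x,y,z=W[...,0],W[...,1],W[...,2]; u=x+.0647*y-.0022
    m=(abs(x-.635)<.11)&(abs(y-.035)<.16)&(z>.02)
    h=(z-np.tan(np.pi/6)*(u-.637)-.060)*np.cos(np.pi/6)
    B=(m&(h>.029)&(h<.046)).astype(np.uint8)
    n,l,s,_=cv2.connectedComponentsWithStats(B)
    for k in range(1,n):
        if s[k,4]<15: continue
        Q=W[l==k]; r=cv2.minAreaRect(Q[:,:2].astype(np.float32)); A=np.c_[Q[:,:2]-Q[:,:2].mean(0),np.ones(len(Q))]
        print(c,'bar',len(Q),np.round(r[0],4),np.round(r[1],3),round(r[2],1),'plane',np.linalg.lstsq(A,Q[:,2],rcond=None)[0].round(3))
    return p,W
E
python3 - <<'E'
from h import *
s,r=st(); rack('scene')
plan((.612,.026,.13,-86.3),(.619,.026,.083,-86.3))
E
```

```text
t 12.65 tcp [ 0.6217 -0.0622  0.141 ] w 0.3987765406020085 F [ 0.6 -1.5  0.9]
R [[0.049, 0.065, -0.997], [-0.008, -0.998, -0.066], [-0.999, 0.012, -0.049]]
scene bar 60 [0.6096 0.125 ] [0.051 0.014] 6.7 plane [0.491 0.272 0.09 ]
scene bar 60 [0.616  0.0245] [0.048 0.014] 4.7 plane [0.487 0.325 0.09 ]
scene bar 120 [ 0.6078 -0.0644] [0.083 0.064] 9.7 plane [0.701 0.105 0.08 ]
5
[[0.068, -0.735, 0.019, 0.0], [0.068, -0.735, 0.02, 0.0], [0.068, -0.735, 0.02, 0.0], [0.588, 0.006, -0.087, -0.0], [0.588, 0.006, -0.087, -0.0]]
```

>>> {"name": "send_rows", "arguments": {
  "steps": [
    [0.05, -0.73, 0.02, 0],
    [0.05, -0.73, 0.02, 0],
    [0.05, -0.68, 0.02, 0],
    [0.5, 0, -0.05, 0],
    [0.5, 0, -0.05, 0],
    [0.2, 0, 0, 0]
  ]
}}

```text
clock: 13.3
tcp_pos: [0.6166, 0.0262, 0.0768]
ee_rot: [0.026, 0.721, 0.02, -0.692]
contact_force: [-0.1, 0.5, 0.2]
gripper_width: 0.4
```

```bash
python3 - <<'E'
from h import *
s,r,p,C,W=wcloud(); save('w5',p)
plan((.620,.0255,.083,-86.3))
rack('top')
E
```

```text
t 13.3 tcp [0.6166 0.0262 0.0768] w 0.3998477420244221 F [-0.1  0.5  0.2]
R [[0.042, 0.064, -0.997], [-0.007, -0.998, -0.064], [-0.999, 0.01, -0.042]]
1
[[-0.17, 0.022, -0.093, -0.0002]]
top bar 68 [0.6047 0.1304] [0.049 0.011] 7.1 plane [0.585 0.011 0.09 ]
top bar 177 [ 0.5845 -0.0645] [0.037 0.066] 1.7 plane [0.556 0.028 0.062]
```

View pics/w5.png

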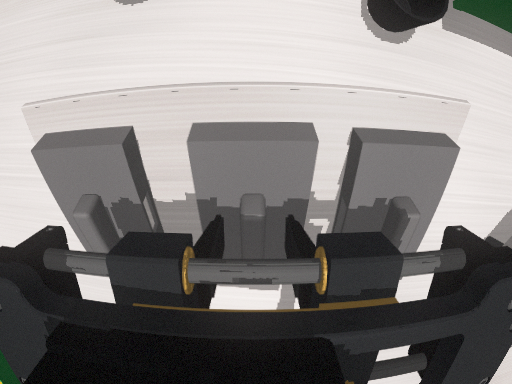

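```bash
cat >> h.py <<'E'
def plates(W):
    x,y,z=W[...,0],W[...,1],W[...,2]; u=x+.0647*y-.0022-.637; v=y-.0647*(x-.637)-.034
    a=u*.866+(z-.06)*.5; h=-u*.5+(z-.06)*.866
    for nm,c in (('1',-.096),('2',-.009),('3',.092)):
        for off in (-20,20):
            m=(abs(v-c-off/1000)<.008)&(abs(a)<.09)&(h>.013)&(h<.040)
            if m.sum()<20: continue
            f=np.polyfit(a[m],h[m],1); print(nm,off,m.sum(),'slope',f.round(4),'a range',np.percentile(a[m],[1,99]).round(4),'h',np.percentile(h[m],[2,98]).round(4))
E
python3 - <<'E'
from h import *
s,r,p,C,W=wcloud(); print('wrist'); plates(W)
for c in('top','scene'): print(c); plates(cloud(c)[1])
E
```

```text
t 13.4 tcp [0.6167 0.0259 0.0776] w 0.39878243617818643 F [ 0.8 -0.5  0.9]
R [[0.042, 0.063, -0.997], [-0.007, -0.998, -0.064], [-0.999, 0.01, -0.042]]
wrist
1 -20 1615 slope [-0.117  0.025] a range [-0.032   0.0541] h [0.0153 0.028 ]
1 20 2289 slope [-0.1189  0.025 ] a range [-0.0101  0.0538] h [0.0154 0.0259]
2 -20 3051 slope [-0.0367  0.0208] a range [-0.0457  0.0538] h [0.015  0.0366]
2 20 3270 slope [-0.03    0.0205] a range [-0.0455  0.0538] h [0.0148 0.0365]
3 -20 2174 slope [-0.0142  0.0193] a range [-0.0168  0.054 ] h [0.0148 0.0202]
3 20 1191 slope [-0.0264  0.0198] a range [0.0044 0.0542] h [0.0145 0.0202]
top
1 -20 217 slope [-0.1018  0.0255] a range [-0.0683  0.0536] h [0.0164 0.0361]
1 20 88 slope [-0.1374  0.0243] a range [-0.0676  0.0075] h [0.0217 0.037 ]
3 20 211 slope [0.0034 0.02  ] a range [-0.0724  0.0537] h [0.0144 0.026 ]
scene
1 -20 134 slope [-0.1046  0.0232] a range [-0.0723  0.0581] h [0.016  0.0311]
1 20 125 slope [-0.1054  0.0232] a range [-0.0687  0.0566] h [0.0143 0.0301]
2 -20 112 slope [0.0065 0.0194] a range [-0.0665  0.059 ] h [0.0141 0.0389]
2 20 95 slope [-0.0245  0.0211] a range [-0.0647  0.0566] h [0.0138 0.0386]
3 -20 106 slope [-0.0078  0.0172] a range [-0.0671  0.0566] h [0.0139 0.0201]
3 20 63 slope [-0.005   0.0173] a range [-0.0582  0.0589] h [0.0145 0.0197]
```

>>> {"name": "send_rows", "arguments": {
  "steps": [
    [-0.8, 0, -0.02, 0],
    [-0.65, 0.1, -0.02, 0],
    [0, 0.75, 0.05, 0],
    [0, 0.75, 0.05, 0],
    [0, 0.66, 0.04, 0],
    [0.6, 0, 0, 0],
    [0.5, 0, 0, 0],
    [0, 0, 0, 0]
  ]
}}

```text
clock: 14.35
tcp_pos: [0.6257, -0.0721, 0.1092]
ee_rot: [0.026, 0.73, 0.016, -0.683]
contact_force: [0.1, -0.1, -0.3]
gripper_width: 0.398
```

```bash
python3 - <<'E'
from h import *
s,r,p,C,W=wcloud(); plan((.619,-.0645,.089,-86.3))
m=(abs(C[...,1])<.018)&(abs(C[...,2])<.05)&(C[...,0]<.004)&(C[...,0]>-.03)
Q=C[m]; print(len(Q),np.percentile(Q,[1,50,99],axis=0).round(4))
E
```

```text
t 14.35 tcp [ 0.6257 -0.0721  0.1092] w 0.3980750941143474 F [ 0.1 -0.1 -0.3]
R [[0.067, 0.06, -0.996], [-0.012, -0.998, -0.061], [-0.998, 0.016, -0.066]]
1
[[0.547, -0.2, 0.18, -0.0007]]
121 [[ 0.0018 -0.0151 -0.0171]
 [ 0.0034 -0.0095 -0.014 ]
 [ 0.004  -0.0039 -0.0105]]
```

>>> {"name": "send_rows", "arguments": {
  "steps": [
    [0.25, -0.2, 0.15, 0],
    [0.27, 0, 0, 0]
  ]
}}

```text
clock: 14.6
tcp_pos: [0.6239, -0.0646, 0.0932]
ee_rot: [0.027, 0.733, 0.016, -0.679]
contact_force: [-0.9, -0.2, 0.3]
gripper_width: 0.4
```

>>> {"name": "send_rows", "arguments": {
  "steps": [
    [0, 0, 0, 0],
    [0, 0, 0, 0],
    [0, 0, 0, 0],
    [-0.3, 0, -0.1, 0],
    [-0.1, 0, -0.2, 0],
    [0, 0, -0.1, 0]
  ],
  "jaw": 1,
  "force": 8
}}

```text
clock: 15.2
tcp_pos: [0.6392, -0.0621, 0.1117]
ee_rot: [0.027, 0.733, 0.016, -0.679]
contact_force: [1.8, -0.1, -0.1]
gripper_width: 0.144
```

```bash
python3 - <<'E'
from h import *
s,r,p,C,W=wcloud(); plates(W)
E
```

```text
t 15.2 tcp [ 0.6392 -0.0621  0.1117] w 0.14414709929417835 F [ 1.8 -0.1 -0.1]
R [[0.076, 0.061, -0.995], [-0.014, -0.998, -0.062], [-0.997, 0.018, -0.075]]
1 -20 2383 slope [-0.1239  0.0313] a range [0.0042 0.0745] h [0.0157 0.0301]
1 20 2457 slope [-0.1231  0.0313] a range [0.0044 0.0745] h [0.0159 0.0302]
2 -20 1517 slope [-0.0175  0.0194] a range [-0.0098  0.0539] h [0.0148 0.0202]
2 20 1191 slope [-0.0142  0.0193] a range [-0.0378  0.0538] h [0.0147 0.0202]
3 -20 1026 slope [-0.009   0.0191] a range [-0.0395  0.0543] h [0.0144 0.0202]
3 20 419 slope [-0.0326  0.02  ] a range [0.0097 0.0543] h [0.0146 0.0201]
```

>>> {"name": "send_rows", "arguments": {
  "steps": [
    [0.1, 0, 0.12, 0],
    [0.12, 0, 0, 0],
    [0.12, 0, 0, 0],
    [0.05, 0, 0, 0]
  ],
  "force": 4
}}

```text
clock: 15.65
tcp_pos: [0.6369, -0.0628, 0.0962]
ee_rot: [0.028, 0.734, 0.016, -0.679]
contact_force: [-0.4, 0.9, 6.0]
gripper_width: 0.148
```

```bash
python3 - <<'E'
from h import *
s,r,p,C,W=wcloud(); plates(W)
E
```

```text
t 15.65 tcp [ 0.6369 -0.0628  0.0962] w 0.14837680552752905 F [-0.4  0.9  6. ]
R [[0.079, 0.061, -0.995], [-0.014, -0.998, -0.062], [-0.997, 0.019, -0.078]]
1 -20 2377 slope [-0.0155  0.0196] a range [-0.0036  0.0683] h [0.0148 0.0203]
1 20 2445 slope [-0.0112  0.0194] a range [-0.0043  0.0682] h [0.015  0.0202]
2 -20 1727 slope [-0.0196  0.0194] a range [-0.0121  0.0538] h [0.0142 0.0201]
2 20 1245 slope [-0.0179  0.0194] a range [-0.0288  0.0538] h [0.0143 0.0202]
3 -20 855 slope [-0.0166  0.0193] a range [-0.0032  0.0542] h [0.0142 0.0201]
3 20 161 slope [-0.0024  0.0191] a range [0.0086 0.0354] h [0.0181 0.02  ]
```

>>> {"name": "send_rows", "arguments": {
  "steps": [
    [-0.03, 0, 0, 0],
    [-0.03, 0, 0, 0],
    [-0.3, 0, 0, 0],
    [-0.4, 0, 0.1, 0],
    [-0.4, -0.2, 0.1, 0],
    [-0.1, -0.7, 0.1, 0],
    [0, -0.7, 0.05, 0],
    [0, -0.6, 0.05, 0],
    [0.3, 0, 0.03, 0]
  ],
  "jaw": 0.6
}}

```text
clock: 16.6
tcp_pos: [0.6119, 0.0279, 0.144]
ee_rot: [0.027, 0.738, 0.015, -0.674]
contact_force: [-0.3, -0.7, -0.4]
gripper_width: 0.395
```

```bash
python3 - <<'E'
from h import *
s,r=st(); plan((.620,.0255,.1,-86.3),(.620,.0255,.082,-86.3))
E
```

```text
t 16.6 tcp [0.6119 0.0279 0.144 ] w 0.39487817166486483 F [-0.3 -0.7 -0.4]
R [[0.09, 0.058, -0.994], [-0.013, -0.998, -0.06], [-0.996, 0.019, -0.089]]
3
[[0.55, 0.036, -0.099, -0.0005], [0.55, 0.037, -0.099, -0.0005], [0.45, 0.0, 0.0, -0.0]]
```

>>> {"name": "send_rows", "arguments": {
  "steps": [
    [0.65, 0.03, -0.02, 0],
    [0.6, 0.03, -0.02, 0],
    [0.3, 0, 0, 0],
    [0, 0, 0, 0]
  ]
}}

```text
clock: 17.0
tcp_pos: [0.6193, 0.0251, 0.0836]
ee_rot: [0.028, 0.739, 0.016, -0.673]
contact_force: [0.2, 0.1, -1.2]
gripper_width: 0.402
```

>>> {"name": "send_rows", "arguments": {
  "steps": [
    [0, 0, 0, 0],
    [0, 0, 0, 0],
    [0, 0, 0, 0]
  ],
  "jaw": 1,
  "force": 8
}}

```text
clock: 17.3
tcp_pos: [0.6204, 0.0243, 0.0862]
ee_rot: [0.028, 0.74, 0.015, -0.672]
contact_force: [0.1, 0.5, -0.1]
gripper_width: 0.202
```

```bash
python3 - <<'E'
from h import *
s,r=st(); plan((.60,.0255,.13,-86.3),(.47,-.115,.08,-86.3),(.47,-.115,.035,-86.3),step=.035)
E
```

```text
t 17.3 tcp [0.6204 0.0243 0.0862] w 0.2022971588534678 F [ 0.1  0.5 -0.1]
R [[0.097, 0.059, -0.993], [-0.015, -0.998, -0.061], [-0.995, 0.02, -0.096]]
10
[[-0.547, -0.03, 0.254, -0.0004], [-0.547, -0.03, 0.254, -0.0004], [0.208, 0.549, 0.578, -0.0], [0.208, 0.549, 0.578, -0.0], [0.208, 0.549, 0.578, -0.0], [0.208, 0.549, 0.578, -0.0], [0.208, 0.549, 0.578, -0.0], [0.208, 0.549, 0.578, -0.0], [0.562, 0.0, 0.0, -0.0], [0.562, 0.0, 0.0, -0.0]]
```

>>> {"name": "send_rows", "arguments": {
  "steps": [
    [0.02, 0, 0, 0],
    [-0.5, 0, 0.25, 0],
    [-0.5, 0, 0.25, 0],
    [0.15, 0.55, 0.58, 0],
    [0.15, 0.55, 0.58, 0],
    [0.15, 0.55, 0.6, 0],
    [0.15, 0.55, 0.6, 0],
    [0.15, 0.55, 0.6, 0],
    [0.15, 0.55, 0.6, 0],
    [0.5, 0, 0.05, 0],
    [0.5, 0, 0, 0]
  ]
}}

```text
clock: 18.4
tcp_pos: [0.472, -0.1252, 0.0463]
ee_rot: [0.031, 0.748, 0.013, -0.663]
contact_force: [1.2, -0.6, 0.9]
gripper_width: 0.146
```

```bash
python3 - <<'E'
from h import *
s,r=st(); plan((.47,-.115,.035,-86.3),step=.035)
E
```

```text
t 18.4 tcp [ 0.472  -0.1252  0.0463] w 0.14568441752047925 F [ 1.2 -0.6  0.9]
R [[0.121, 0.061, -0.991], [-0.022, -0.998, -0.064], [-0.992, 0.029, -0.119]]
1
[[0.283, -0.258, 0.034, -0.0006]]
```

>>> {"name": "send_rows", "arguments": {
  "steps": [
    [0.2, -0.2, 0, 0],
    [0.15, 0, 0, 0],
    [0.1, 0, 0, 0]
  ]
}}

```text
clock: 18.7
tcp_pos: [0.4744, -0.1178, 0.0288]
ee_rot: [0.031, 0.748, 0.013, -0.663]
contact_force: [-4.4, -0.3, 11.8]
gripper_width: 0.144
```

```bash
python3 - <<'E'
from h import *
s,r,p,C,W=wcloud(); lidlook(W,C,.012,.027)
print(np.round(s['joint_pos'],4),np.round(s['effort'],2))
E
```

```text
t 18.7 tcp [ 0.4744 -0.1178  0.0288] w 0.1436989672662834 F [-4.4 -0.3 11.8]
R [[0.122, 0.06, -0.991], [-0.023, -0.998, -0.064], [-0.992, 0.03, -0.12]]
lid 8947 rect [ 0.4715 -0.1182] [0.1185 0.0665] 3.5 plane [0.0001 0.0001 0.0188]
 tool y [-0.0327  0.0327] tool z [-0.0545  0.061 ]
[-0.3666 -0.1172  2.2325  0.0284  0.9046  1.1258] [  0.54 -20.6  -26.7    0.39  -1.17  -0.  ]
```

>>> {"name": "send_rows", "arguments": {
  "steps": [
    [0, 0, 0, 0],
    [0.14, 0, 0.05, 0],
    [0.1, 0, 0, 0]
  ],
  "jaw": 0.7
}}

```text
clock: 19.05
tcp_pos: [0.4749, -0.1178, 0.0202]
ee_rot: [0.033, 0.749, 0.013, -0.662]
contact_force: [-12.5, -0.7, 26.2]
gripper_width: 0.289
```

>>> {"name": "send_rows", "arguments": {
  "steps": [
    [0.01, 0, 0, 0],
    [0.02, 0, 0, 0],
    [0.02, 0, 0, 0]
  ],
  "jaw": 1,
  "force": 30
}}

```text
clock: 19.35
tcp_pos: [0.4764, -0.1175, 0.0209]
ee_rot: [0.033, 0.749, 0.014, -0.662]
contact_force: [-5.3, -1.5, 8.4]
gripper_width: 0.143
```

```bash
python3 - <<'E'
from h import *
s,r,p,C,W=wcloud(); lidlook(W,C,.012,.027)
plan((.47,-.119,.08,-86.3),(.44,-.04,.16,-83),(.42,.24,.17,-76.5),step=.042)
E
```

```text
t 19.35 tcp [ 0.4764 -0.1175  0.0209] w 0.14338361941542932 F [-5.3 -1.5  8.4]
R [[0.123, 0.064, -0.99], [-0.023, -0.997, -0.067], [-0.992, 0.031, -0.121]]
lid 9288 rect [ 0.4759 -0.118 ] [0.1129 0.0665] 4.2 plane [ 0.0001 -0.0116  0.0192]
 tool y [-0.0328  0.0328] tool z [-0.0552  0.0552]
13
[[-0.739, 0.013, 0.081, -0.0001], [-0.739, 0.013, 0.081, -0.0001], [-0.667, -0.673, 0.207, -0.0031], [-0.667, -0.677, 0.194, -0.0031], [-0.667, -0.681, 0.181, -0.0031], [-0.031, -0.876, -0.045, -0.0023], [-0.031, -0.875, -0.057, -0.0023], [-0.031, -0.874, -0.069, -0.0023], [-0.031, -0.873, -0.082, -0.0023], [-0.031, -0.872, -0.094, -0.0023], [-0.031, -0.871, -0.107, -0.0023], [-0.031, -0.869, -0.119, -0.0023]]
[[-0.031, -0.867, -0.131, -0.0023]]
```

>>> {"name": "send_rows", "arguments": {
  "steps": [
    [-0.74, 0, 0.08, 0],
    [-0.74, 0, 0.08, 0],
    [-0.67, -0.67, 0.2, -0.003],
    [-0.67, -0.68, 0.19, -0.003],
    [-0.67, -0.68, 0.18, -0.003],
    [-0.03, -0.88, -0.04, -0.0023],
    [-0.03, -0.88, -0.06, -0.0023],
    [-0.03, -0.87, -0.07, -0.0023],
    [-0.03, -0.87, -0.08, -0.0023],
    [-0.03, -0.87, -0.09, -0.0023],
    [-0.03, -0.87, -0.11, -0.0023],
    [-0.03, -0.87, -0.12, -0.0023]
  ]
}}

```text
clock: 20.6
tcp_pos: [0.3989, 0.2189, 0.1544]
ee_rot: [0.09, 0.742, 0.066, -0.661]
contact_force: [0.7, 0.4, -0.5]
gripper_width: 0.146
```

>>> {"name": "send_rows", "arguments": {
  "steps": [
    [0, -0.3, 0, -0.001],
    [0, 0, 0, 0]
  ]
}}

```text
clock: 20.8
tcp_pos: [0.3944, 0.2345, 0.1522]
ee_rot: [0.094, 0.741, 0.071, -0.662]
contact_force: [-1.2, -1.4, -1.2]
gripper_width: 0.149
```

```bash
python3 - <<'E'
from h import *
s,r,p,C,W=wcloud()
lidlook(W,C,s['tcp_pos'][2]-.012,s['tcp_pos'][2]+.012)
tubfit(W)
plan((.432,.2707,.140,-76.5))
E
```

```text
t 20.8 tcp [0.3944 0.2345 0.1522] w 0.14900904588725644 F [-1.2 -1.4 -1.2]
R [[0.115, 0.23, -0.966], [-0.02, -0.972, -0.234], [-0.993, 0.046, -0.107]]
lid 9415 rect [0.3939 0.2341] [0.1133 0.0664] 13.1 plane [-0.0064 -0.0397  0.1503]
 tool y [-0.0325  0.033 ] tool z [-0.0552  0.0553]
0.082 1983 [0.4331 0.2712] [0.125  0.0666] 13.3 z [0.0881 0.0899 0.0958]
0.1 1427 [0.433  0.2707] [0.1032 0.0628] 13.7 z [0.1009 0.1041 0.1057]
2
[[0.152, -0.342, -0.562, -0.0003], [0.152, -0.341, -0.562, -0.0003]]
```

```bash
python3 - <<'E'
from h import *
s,r=st(); d=np.array([.4384,.2725,.134])-s['tcp_pos']; print(d, (r.T@d)/.04)
E
cat >> h.py <<'E'
def go(*q):
    s,r=st(); print('tool shift/40mm',np.round((r.T@(np.array(q)-s['tcp_pos']))/.04,3))
E
```

```text
t 20.85 tcp [0.3946 0.2338 0.1522] w 0.1437875509671505 F [-0.9 -0.1 -0.8]
R [[0.115, 0.229, -0.967], [-0.02, -0.972, -0.233], [-0.993, 0.046, -0.107]]
[ 0.0438498   0.03871627 -0.01815647] [ 0.55736272 -0.71059947 -1.23653866]
```

>>> {"name": "send_rows", "arguments": {
  "steps": [
    [0.2, -0.36, -0.62, 0],
    [0.2, -0.33, -0.6, 0],
    [0, 0, 0, 0]
  ]
}}

```text
clock: 21.15
tcp_pos: [0.4384, 0.2699, 0.1389]
ee_rot: [0.094, 0.741, 0.069, -0.662]
contact_force: [-0.6, 0.6, 0.6]
gripper_width: 0.142
```

```bash
python3 - <<'E'
from h import *
go(.4384,.2725,.128)
E
```

```text
t 21.15 tcp [0.4384 0.2699 0.1389] w 0.1420335691227659 F [-0.6  0.6  0.6]
R [[0.114, 0.227, -0.967], [-0.021, -0.973, -0.23], [-0.993, 0.047, -0.106]]
tool shift/40mm [ 0.27  -0.076  0.014]
```

>>> {"name": "send_rows", "arguments": {
  "steps": [
    [0.2, -0.07, 0.02, 0],
    [0.1, 0, 0.01, 0],
    [0.08, 0, 0.01, 0],
    [0.08, 0, 0.01, 0],
    [0.08, 0, 0.01, 0]
  ]
}}

```text
clock: 21.65
tcp_pos: [0.4389, 0.2704, 0.1262]
ee_rot: [0.09, 0.742, 0.069, -0.661]
contact_force: [-8.5, -2.3, 12.8]
gripper_width: 0.148
```

```bash
python3 - <<'E'
from h import *
go(.4384,.2725,.12)
E
```

```text
t 21.65 tcp [0.4389 0.2704 0.1262] w 0.14767524526034279 F [-8.5 -2.3 12.8]
R [[0.118, 0.221, -0.968], [-0.016, -0.974, -0.225], [-0.993, 0.042, -0.111]]
tool shift/40mm [ 0.152 -0.059  0.018]
```

>>> {"name": "send_rows", "arguments": {
  "steps": [
    [-0.04, 0, 0, 0],
    [0, 0, 0, 0],
    [0, 0, 0, 0]
  ],
  "jaw": 0.7
}}

```text
clock: 21.95
tcp_pos: [0.4383, 0.2689, 0.1292]
ee_rot: [0.089, 0.743, 0.069, -0.66]
contact_force: [-0.1, 0.3, -0.1]
gripper_width: 0.288
```

```bash
python3 - <<'E'
from h import *
s,r,p,C,W=wcloud(); lidlook(W,C,.110,.132)
z=W[...,2]; m=(z>.086)&(z<.094)&(np.hypot(W[...,0]-.433,W[...,1]-.271)<.09)
Q=W[m][:,:2]; e=np.array([np.cos(np.radians(13.5)),np.sin(np.radians(13.5))]); n=np.array([-e[1],e[0]])
print('shoulder along',np.percentile((Q-[.4333,.2711])@e,[1,99]).round(4),'across',np.percentile((Q-[.4333,.2711])@n,[1,99]).round(4))
m=(z>.115)&(z<.132)&(abs(C[...,1])<.05); Q=W[m][:,:2]
print('lid along',np.percentile((Q-[.4333,.2711])@e,[.5,99.5]).round(4),'across',np.percentile((Q-[.4333,.2711])@n,[.5,99.5]).round(4))
E
```

```text
t 21.95 tcp [0.4383 0.2689 0.1292] w 0.28801302516739685 F [-0.1  0.3 -0.1]
R [[0.12, 0.22, -0.968], [-0.016, -0.975, -0.223], [-0.993, 0.042, -0.114]]
lid 10414 rect [0.4365 0.2697] [0.1164 0.0665] 12.7 plane [-0.001   0.0022  0.1238]
 tool y [-0.0339  0.0314] tool z [-0.0554  0.0586]
shoulder along [0.0618 0.0619] across [-0.0323 -0.0164]
lid along [-0.054   0.0608] across [-0.0352  0.0301]
```

>>> {"name": "send_rows", "arguments": {
  "steps": [
    [0.07, 0, 0.02, 0],
    [0.01, 0, 0, 0],
    [0.01, 0, 0, 0],
    [0.02, -0.06, 0, -0.002],
    [0.05, -0.03, 0, 0],
    [0.06, -0.02, 0, 0],
    [0.06, -0.02, -0.03, 0],
    [0.06, 0, -0.03, 0],
    [0.06, 0.03, 0, 0]
  ],
  "jaw": 1,
  "force": 10
}}

```text
clock: 22.9
tcp_pos: [0.4425, 0.2725, 0.1249]
ee_rot: [0.096, 0.742, 0.072, -0.659]
contact_force: [-7.8, -3.1, 13.0]
gripper_width: 0.16
```

```bash
cat >> h.py <<'E'
def rel(W,C,zlo=.100,zhi=.132):
    z=W[...,2]; m=(z>zlo)&(z<zhi)&(abs(C[...,1])<.05)&(abs(C[...,2])<.07); Q=W[m]; e=np.array([np.cos(np.radians(13.5)),np.sin(np.radians(13.5))]); n=np.array([-e[1],e[0]])
    D=Q[:,:2]-[.4333,.2711]
    print('lid far edge (want .061)',np.percentile(D@e,99.5).round(4),'across mid (want 0)',(np.percentile(D@n,[.5,99.5]).mean()).round(4))
    lidlook(W,C,zlo,zhi)
E
python3 - <<'E'
from h import *
s,r,p,C,W=wcloud(); rel(W,C)
E
```

```text
t 22.9 tcp [0.4425 0.2725 0.1249] w 0.1598938034252959 F [-7.8 -3.1 13. ]
R [[0.12, 0.232, -0.965], [-0.02, -0.971, -0.236], [-0.993, 0.048, -0.112]]
lid far edge (want .061) 0.0655 across mid (want 0) 0.0004
lid 9392 rect [0.4417 0.273 ] [0.1147 0.0662] 14.7 plane [-0.0285  0.0553  0.1224]
 tool y [-0.034   0.0312] tool z [-0.0555  0.0557]
```

>>> {"name": "send_rows", "arguments": {
  "steps": [
    [-0.1, 0, 0.05, 0.0033],
    [0, 0, 0.05, 0],
    [0.04, 0, 0, 0]
  ]
}}

```text
clock: 23.25
tcp_pos: [0.4378, 0.271, 0.1266]
ee_rot: [0.088, 0.743, 0.064, -0.661]
contact_force: [-2.5, -1.9, 7.4]
gripper_width: 0.148
```

```bash
python3 - <<'E'
from h import *
s,r,p,C,W=wcloud(); rel(W,C)
E
```

```text
t 23.25 tcp [0.4378 0.271  0.1266] w 0.14836861923220748 F [-2.5 -1.9  7.4]
R [[0.119, 0.212, -0.97], [-0.021, -0.976, -0.216], [-0.993, 0.046, -0.112]]
lid far edge (want .061) 0.0609 across mid (want 0) -0.0019
lid 9424 rect [0.4375 0.2706] [0.1141 0.0667] 12.3 plane [ 0.0049 -0.0253  0.1246]
 tool y [-0.0326  0.0329] tool z [-0.0558  0.0559]
```

>>> {"name": "send_rows", "arguments": {
  "steps": [
    [-0.03, -0.05, 0, -0.0033],
    [0.05, 0, 0, 0],
    [0.05, 0, 0, 0]
  ]
}}

```text
clock: 23.6
tcp_pos: [0.438, 0.2726, 0.1257]
ee_rot: [0.097, 0.741, 0.071, -0.66]
contact_force: [-7.8, -5.4, 18.1]
gripper_width: 0.15
```

>>> {"name": "send_rows", "arguments": {
  "steps": [
    [-0.02, 0, 0, 0],
    [0, 0, 0, 0],
    [0, 0, 0, 0]
  ],
  "jaw": 0.7
}}

```text
clock: 23.9
tcp_pos: [0.438, 0.2726, 0.126]
ee_rot: [0.098, 0.741, 0.071, -0.66]
contact_force: [-0.4, 0.1, 3.3]
gripper_width: 0.289
```

```bash
python3 - <<'E'
from h import *
s,r,p,C,W=wcloud(); rel(W,C); save('w6',p)
z=W[...,2]; m=(z>.084)&(z<.094)&(np.hypot(W[...,0]-.433,W[...,1]-.271)<.09)
Q=W[m][:,:2]; e=np.array([np.cos(np.radians(13.5)),np.sin(np.radians(13.5))]); n=np.array([-e[1],e[0]])
print('shoulder',m.sum(),'along',np.percentile((Q-[.4333,.2711])@e,[1,50,99]).round(4),'across',np.percentile((Q-[.4333,.2711])@n,[1,99]).round(4))
p,W=cloud('top'); tubfit(W); 
E
```

```text
t 23.9 tcp [0.438  0.2726 0.126 ] w 0.2890196445310923 F [-0.4  0.1  3.3]
R [[0.119, 0.235, -0.965], [-0.024, -0.971, -0.239], [-0.993, 0.052, -0.11]]
lid far edge (want .061) 0.0613 across mid (want 0) 0.0009
lid 10611 rect [0.4372 0.273 ] [0.1147 0.0664] 13.6 plane [ 0.0011 -0.006   0.124 ]
 tool y [-0.0333  0.032 ] tool z [-0.0558  0.0564]
shoulder 91 along [0.0624 0.0625 0.0628] across [-0.0318  0.0319]
0.082 33 [0.4402 0.2408] [0.123 0.009] 10.3 z [0.0835 0.0913 0.0945]
few 16
```

View pics/w6.png

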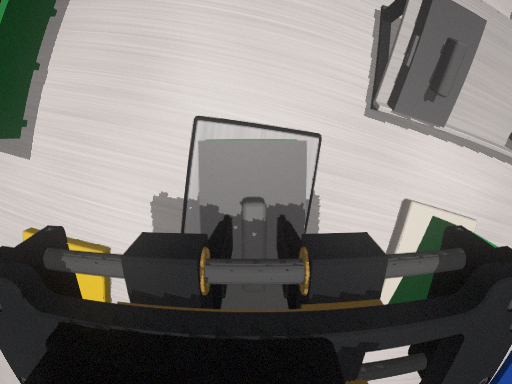

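>>> {"name": "send_rows", "arguments": {
  "steps": [
    [-0.14, 0, 0, 0],
    [0.01, 0, 0, 0],
    [0, 0, 0, 0],
    [0, 0, 0, 0]
  ],
  "jaw": 1,
  "force": 10
}}

```text
clock: 24.4
tcp_pos: [0.4367, 0.2727, 0.1305]
ee_rot: [0.098, 0.741, 0.071, -0.661]
contact_force: [-0.1, -2.2, 1.1]
gripper_width: 0.15
```

```bash
python3 - <<'E'
from h import *
st()
plan((.436,.272,.165,-76.5),(.55,.10,.185,-82),(.628,.026,.16,-86.3),step=.042)
E
```

```text
t 24.4 tcp [0.4367 0.2727 0.1305] w 0.15041925915363008 F [-0.1 -2.2  1.1]
R [[0.117, 0.235, -0.965], [-0.024, -0.971, -0.239], [-0.993, 0.051, -0.108]]
9
[[-0.862, 0.014, 0.022, 0.0002], [-0.1, 0.969, -0.353, 0.0031], [-0.1, 0.962, -0.372, 0.0031], [-0.1, 0.955, -0.39, 0.0031], [-0.1, 0.947, -0.409, 0.0031], [-0.1, 0.939, -0.427, 0.0031], [0.208, 0.701, -0.558, 0.004], [0.208, 0.687, -0.575, 0.004], [0.208, 0.672, -0.592, 0.004]]
```

>>> {"name": "send_rows", "arguments": {
  "steps": [
    [-0.6, 0, 0, 0],
    [-0.3, 0.5, -0.2, 0.002],
    [0, 0.97, -0.35, 0.003],
    [0, 0.96, -0.37, 0.003],
    [0, 0.96, -0.39, 0.003],
    [0, 0.95, -0.41, 0.003],
    [0.1, 0.9, -0.43, 0.003],
    [0.3, 0.7, -0.56, 0.004],
    [0.3, 0.5, -0.57, 0.004],
    [0.3, 0.1, -0.5, 0.004]
  ]
}}

```text
clock: 25.4
tcp_pos: [0.6352, 0.0305, 0.1535]
ee_rot: [0.029, 0.746, 0.01, -0.665]
contact_force: [-0.4, -0.0, 0.5]
gripper_width: 0.148
```

```bash
python3 - <<'E'
from h import *
go(.632,.026,.125); s,r,p,C,W=wcloud(); lidlook(W,C,s['tcp_pos'][2]-.02,s['tcp_pos'][2]+.012)
E
```

```text
t 25.4 tcp [0.6352 0.0305 0.1535] w 0.14822176321369415 F [-0.4 -0.   0.5]
R [[0.116, 0.053, -0.992], [-0.024, -0.998, -0.056], [-0.993, 0.031, -0.114]]
tool shift/40mm [0.701 0.087 0.168]
t 25.4 tcp [0.6352 0.0305 0.1535] w 0.14822176321369415 F [-0.4 -0.   0.5]
R [[0.116, 0.053, -0.992], [-0.024, -0.998, -0.056], [-0.993, 0.031, -0.114]]
lid 9820 rect [0.634  0.0299] [0.1187 0.0667] 2.9 plane [-0.0063 -0.0231  0.1476]
 tool y [-0.0324  0.033 ] tool z [-0.0567  0.0593]
```

>>> {"name": "send_rows", "arguments": {
  "steps": [
    [0.5, 0.09, 0.13, 0],
    [0.35, 0.02, 0.04, 0],
    [0.25, 0, 0.03, 0],
    [0.25, 0, 0.03, 0],
    [0.15, 0, 0.02, 0],
    [0.1, 0, 0.01, 0]
  ],
  "force": 5
}}

```text
clock: 26.05
tcp_pos: [0.6335, 0.024, 0.0844]
ee_rot: [0.029, 0.745, 0.01, -0.666]
contact_force: [-11.3, -1.3, 23.1]
gripper_width: 0.152
```

```bash
python3 - <<'E'
from h import *
s,r,p,C,W=wcloud(); plates(W)
E
```

```text
t 26.05 tcp [0.6335 0.024  0.0844] w 0.1519966780894717 F [-11.3  -1.3  23.1]
R [[0.112, 0.053, -0.992], [-0.025, -0.998, -0.056], [-0.993, 0.031, -0.111]]
1 -20 1521 slope [0.0114 0.0185] a range [-0.0741  0.068 ] h [0.0135 0.0202]
1 20 2250 slope [-0.0142  0.0196] a range [-0.0058  0.0678] h [0.0149 0.0203]
2 -20 2524 slope [-0.0229  0.0202] a range [0.0039 0.0679] h [0.0147 0.0245]
2 20 2568 slope [-0.0211  0.02  ] a range [0.0052 0.0678] h [0.0147 0.0203]
3 -20 1972 slope [-0.0132  0.0193] a range [-0.0192  0.0542] h [0.0147 0.0202]
3 20 1153 slope [-0.0108  0.0192] a range [-0.0697  0.0541] h [0.0145 0.0201]
```

>>> {"name": "send_rows", "arguments": {
  "steps": [
    [-0.05, 0, 0, 0],
    [-0.03, 0, 0, 0],
    [-0.4, 0, 0.05, 0],
    [-0.6, 0, 0.1, 0],
    [-0.3, -0.4, 0.15, 0],
    [0, -0.8, 0.15, 0],
    [0, -0.8, 0.1, 0],
    [0.1, -0.5, 0.1, 0],
    [0, 0, 0, 0]
  ],
  "jaw": 0.6
}}

```text
clock: 27.0
tcp_pos: [0.5966, 0.1315, 0.1402]
ee_rot: [0.028, 0.75, 0.01, -0.661]
contact_force: [-0.5, -0.1, -0.1]
gripper_width: 0.399
```

```bash
python3 - <<'E'
from h import *
go(.616,.1255,.082); s,r,p,C,W=wcloud(); plates(W); save('w7',p)
x,y,z=W[...,0],W[...,1],W[...,2]; u=x+.0647*y-.0022-.637; h=-u*.5+(z-.06)*.866
m=(h>.029)&(h<.045)&(abs(y-.125)<.04)&(abs(x-.61)<.06); Q=W[m]; print(len(Q),cv2.minAreaRect(Q[:,:2].astype(np.float32)))
E
```

```text
t 27.0 tcp [0.5966 0.1315 0.1402] w 0.39861747391283386 F [-0.5 -0.1 -0.1]
R [[0.125, 0.052, -0.991], [-0.021, -0.998, -0.055], [-0.992, 0.028, -0.124]]
tool shift/40mm [ 1.507  0.135 -0.291]
t 27.0 tcp [0.5966 0.1315 0.1402] w 0.39861747391283386 F [-0.5 -0.1 -0.1]
R [[0.125, 0.052, -0.991], [-0.021, -0.998, -0.055], [-0.992, 0.028, -0.124]]
1 -20 595 slope [0.0074 0.0188] a range [-0.0741  0.0677] h [0.0135 0.0205]
1 20 1437 slope [0.0059 0.019 ] a range [-0.0741  0.0674] h [0.0136 0.0206]
2 -20 1376 slope [-0.0025  0.0192] a range [-0.0564  0.0677] h [0.0164 0.0204]
2 20 2141 slope [-0.004   0.0193] a range [-0.0549  0.0674] h [0.0176 0.0204]
3 -20 2212 slope [-0.0041  0.0191] a range [-0.0678  0.0539] h [0.0164 0.0203]
3 20 2377 slope [-0.003   0.0191] a range [-0.0688  0.0537] h [0.0169 0.0203]
1069 ((0.6075009107589722, 0.1277892142534256), (0.05221547558903694, 0.013839449733495712), 4.324263095855713)
```

>>> {"name": "send_rows", "arguments": {
  "steps": [
    [0.6, 0.06, -0.1, 0],
    [0.5, 0.03, -0.1, 0],
    [0.37, 0, -0.02, 0],
    [0.03, 0, 0, 0]
  ]
}}

```text
clock: 27.45
tcp_pos: [0.6161, 0.126, 0.0848]
ee_rot: [0.028, 0.752, 0.01, -0.658]
contact_force: [-0.4, 0.3, 0.4]
gripper_width: 0.395
```

>>> {"name": "send_rows", "arguments": {
  "steps": [
    [0.02, 0, 0, 0],
    [0.02, 0, 0, 0],
    [0.02, 0, 0, 0],
    [0.02, 0, 0, 0]
  ],
  "jaw": 1,
  "force": 8
}}

```text
clock: 27.85
tcp_pos: [0.6175, 0.1255, 0.0839]
ee_rot: [0.027, 0.753, 0.01, -0.657]
contact_force: [0.2, 0.5, 1.8]
gripper_width: 0.15
```

```bash
python3 - <<'E'
from h import *
st(); plan((.57,.11,.14,-86.3),(.48,-.09,.12,-86.3),(.472,-.115,.075,-86.3),(.472,-.115,.035,-86.3),step=.04)
E
```

```text
t 27.85 tcp [0.6175 0.1255 0.0839] w 0.14987974251712274 F [0.2 0.5 1.8]
R [[0.136, 0.05, -0.989], [-0.02, -0.998, -0.053], [-0.991, 0.027, -0.134]]
11
[[-0.701, 0.163, 0.603, -0.0011], [-0.701, 0.159, 0.604, -0.0011], [0.083, 0.807, 0.428, -0.0], [0.083, 0.807, 0.428, -0.0], [0.083, 0.807, 0.428, -0.0], [0.083, 0.807, 0.428, -0.0], [0.083, 0.807, 0.428, -0.0], [0.083, 0.807, 0.428, -0.0], [0.562, 0.305, 0.12, -0.0], [0.562, 0.305, 0.12, -0.0], [1.0, 0.0, 0.0, -0.0]]
```

>>> {"name": "send_rows", "arguments": {
  "steps": [
    [-0.5, 0, 0.2, 0],
    [-0.8, 0.1, 0.45, 0],
    [-0.3, 0.4, 0.6, 0],
    [0, 0.8, 0.43, 0],
    [0, 0.8, 0.43, 0],
    [0, 0.8, 0.43, 0],
    [0, 0.8, 0.43, 0],
    [0, 0.8, 0.43, 0],
    [0.2, 0.8, 0.43, 0],
    [0.5, 0.3, 0.12, 0],
    [0.5, 0.1, 0.1, 0],
    [0.3, 0, 0.05, 0]
  ]
}}

```text
clock: 29.05
tcp_pos: [0.4674, -0.1202, 0.0827]
ee_rot: [0.031, 0.76, 0.009, -0.649]
contact_force: [-0.2, -0.2, -1.0]
gripper_width: 0.146
```

```bash
python3 - <<'E'
from h import *
go(.472,-.115,.033)
E
```

```text
t 29.05 tcp [ 0.4674 -0.1202  0.0827] w 0.14568019337532048 F [-0.2 -0.2 -1. ]
R [[0.158, 0.053, -0.986], [-0.027, -0.998, -0.057], [-0.987, 0.035, -0.157]]
tool shift/40mm [ 1.241 -0.168  0.073]
```

>>> {"name": "send_rows", "arguments": {
  "steps": [
    [0.5, -0.1, 0.05, 0],
    [0.4, -0.05, 0.05, 0],
    [0.2, 0, 0.03, 0],
    [0.15, 0, 0.02, 0],
    [0.08, 0, 0.01, 0]
  ],
  "force": 5
}}

```text
clock: 29.55
tcp_pos: [0.4725, -0.1159, 0.0296]
ee_rot: [0.032, 0.763, 0.008, -0.646]
contact_force: [0.1, -0.1, 0.7]
gripper_width: 0.145
```

```bash
python3 - <<'E'
from h import *
s,r,p,C,W=wcloud(); lidlook(W,C,.010,.04)
E
```

```text
t 29.55 tcp [ 0.4725 -0.1159  0.0296] w 0.14532996802061224 F [ 0.1 -0.1  0.7]
R [[0.165, 0.053, -0.985], [-0.029, -0.998, -0.058], [-0.986, 0.038, -0.163]]
lid 8981 rect [ 0.496  -0.1156] [0.1663 0.0737] 11.6 plane [ 0.0241 -0.0315  0.0232]
 tool y [-0.0324  0.0331] tool z [-0.0528  0.059 ]
```

>>> {"name": "send_rows", "arguments": {
  "steps": [
    [0.1, 0, 0.01, 0],
    [0.06, 0, 0.01, 0]
  ]
}}

```text
clock: 29.8
tcp_pos: [0.4741, -0.1165, 0.0248]
ee_rot: [0.032, 0.763, 0.008, -0.645]
contact_force: [-2.7, 3.6, 7.8]
gripper_width: 0.151
```

>>> {"name": "send_rows", "arguments": {
  "steps": [
    [0, 0, 0, 0],
    [0.05, 0, 0.03, 0],
    [0.05, 0, 0.03, 0]
  ],
  "jaw": 0.7
}}

```text
clock: 30.1
tcp_pos: [0.4732, -0.1172, 0.0212]
ee_rot: [0.033, 0.764, 0.008, -0.644]
contact_force: [-0.2, -0.2, 7.7]
gripper_width: 0.29
```

```bash
python3 - <<'E'
from h import *
s,r,p,C,W=wcloud(); lidlook(W,C,.010,.026)
E
```

```text
t 30.1 tcp [ 0.4732 -0.1172  0.0212] w 0.2904667533274056 F [-0.2 -0.2  7.7]
R [[0.169, 0.053, -0.984], [-0.03, -0.998, -0.059], [-0.985, 0.04, -0.167]]
lid 10032 rect [ 0.4725 -0.1167] [0.1104 0.0665] 3.2 plane [-0.0003 -0.0006  0.0188]
 tool y [-0.0334  0.032 ] tool z [-0.0531  0.0541]
```

>>> {"name": "send_rows", "arguments": {
  "steps": [
    [-0.4, 0, 0, 0],
    [-0.4, 0, 0, 0],
    [0.05, -0.8, -0.6, 0],
    [0.1, -0.85, -0.7, 0],
    [0.3, 0, 0.05, 0],
    [0.4, 0, 0.05, 0],
    [0.2, 0, 0.02, 0]
  ]
}}

```text
clock: 30.85
tcp_pos: [0.5191, -0.0476, 0.0167]
ee_rot: [0.032, 0.764, 0.006, -0.644]
contact_force: [-0.8, 0.1, 0.1]
gripper_width: 0.3
```

```bash
python3 - <<'E'
from h import *
go(.545,-.05,.016)
E
```

```text
t 30.85 tcp [ 0.5191 -0.0476  0.0167] w 0.29989236167142225 F [-0.8  0.1  0.1]
R [[0.171, 0.051, -0.984], [-0.031, -0.998, -0.057], [-0.985, 0.041, -0.169]]
tool shift/40mm [ 0.131  0.092 -0.631]
```

>>> {"name": "send_rows", "arguments": {
  "steps": [
    [0.08, 0, -0.45, 0],
    [0.05, 0, -0.25, 0],
    [0.05, 0, -0.2, 0],
    [0.05, 0, -0.2, 0],
    [0.05, 0, -0.2, 0],
    [0.05, 0, -0.2, 0]
  ]
}}

```text
clock: 31.45
tcp_pos: [0.5619, -0.0456, 0.0033]
ee_rot: [0.031, 0.748, 0.008, -0.663]
contact_force: [-29.3, -1.7, 17.1]
gripper_width: 0.301
```

```bash
python3 - <<'E'
from h import *
st()
E
```

```text
t 31.45 tcp [ 0.5619 -0.0456  0.0033] w 0.30083942151532234 F [-29.3  -1.7  17.1]
R [[0.12, 0.053, -0.991], [-0.029, -0.998, -0.057], [-0.992, 0.036, -0.118]]
```

>>> {"name": "send_rows", "arguments": {
  "steps": [
    [-0.1, 0, -0.2, 0],
    [-0.03, 0, -0.2, 0],
    [-0.03, 0, -0.2, 0],
    [-0.03, 0, -0.2, 0],
    [-0.03, 0, -0.2, 0],
    [-0.03, 0, -0.2, 0],
    [-0.03, 0, -0.2, 0]
  ]
}}

```text
clock: 32.15
tcp_pos: [0.5573, -0.045, 0.0018]
ee_rot: [-0.033, -0.694, -0.012, 0.719]
contact_force: [-29.5, -2.6, 23.0]
gripper_width: 0.301
```

```bash
python3 - <<'E'
from h import *
st()
E
```

```text
t 32.15 tcp [ 0.5573 -0.045   0.0018] w 0.30110473347570493 F [-29.5  -2.6  23. ]
R [[-0.035, 0.063, -0.997], [-0.031, -0.998, -0.062], [-0.999, 0.028, 0.037]]
```

>>> {"name": "send_rows", "arguments": {
  "steps": [
    [-0.1, 0, 0.3, 0],
    [-0.5, 0.1, 0.4, 0],
    [-0.6, 0.5, 0.6, 0],
    [-0.2, 0.6, 0.5, 0],
    [0, 0.55, 0.45, 0],
    [0, 0, 0, 0]
  ]
}}

```text
clock: 32.75
tcp_pos: [0.4711, -0.1219, 0.0661]
ee_rot: [-0.033, -0.693, -0.012, 0.72]
contact_force: [0.5, 0.1, 0.3]
gripper_width: 0.301
```

```bash
python3 - <<'E'
from h import *
s,r,p,C,W=wcloud(); lidlook(W,C,.010,.026); go(.4665,-.117,.021)
E
```

```text
t 32.75 tcp [ 0.4711 -0.1219  0.0661] w 0.3009656326156884 F [0.5 0.1 0.3]
R [[-0.038, 0.064, -0.997], [-0.032, -0.997, -0.063], [-0.999, 0.03, 0.04]]
lid 8290 rect [ 0.476  -0.1162] [0.105  0.0663] 3.0 plane [-0.0016 -0.0012  0.0188]
 tool y [-0.0392  0.0261] tool z [-0.0594  0.0443]
t 32.8 tcp [ 0.472  -0.1212  0.0662] w 0.2977668655636277 F [0.6 0.2 0.1]
R [[-0.038, 0.065, -0.997], [-0.032, -0.997, -0.064], [-0.999, 0.029, 0.039]]
tool shift/40mm [ 1.132 -0.146  0.086]
```

>>> {"name": "send_rows", "arguments": {
  "steps": [
    [0.5, -0.14, 0.08, 0],
    [0.4, 0, 0, 0],
    [0.2, 0, 0, 0]
  ]
}}

```text
clock: 33.1
tcp_pos: [0.4703, -0.1169, 0.0233]
ee_rot: [-0.034, -0.695, -0.011, 0.718]
contact_force: [0.2, 0.7, 0.1]
gripper_width: 0.301
```

>>> {"name": "send_rows", "arguments": {
  "steps": [
    [0.01, 0, 0, 0],
    [0.02, 0, 0, 0],
    [0.02, 0, 0, 0]
  ],
  "jaw": 1,
  "force": 30
}}

```text
clock: 33.4
tcp_pos: [0.4706, -0.1156, 0.0207]
ee_rot: [-0.034, -0.694, -0.012, 0.719]
contact_force: [-1.6, 0.6, 3.5]
gripper_width: 0.147
```

```bash
python3 - <<'E'
from h import *
s,r,p,C,W=wcloud(); lidlook(W,C,.010,.026)
plan((.467,-.117,.08,-86.3),(.44,-.04,.16,-83),(.41,.24,.17,-76.5),step=.042)
E
```

```text
t 33.4 tcp [ 0.4706 -0.1156  0.0207] w 0.14700259497482618 F [-1.6  0.6  3.5]
R [[-0.034, 0.065, -0.997], [-0.031, -0.997, -0.064], [-0.999, 0.029, 0.036]]
lid 10096 rect [ 0.4678 -0.1159] [0.1223 0.0666] 3.4 plane [-0.0025 -0.0074  0.019 ]
 tool y [-0.0325  0.0329] tool z [-0.0581  0.062 ]
13
[[-0.74, 0.014, 0.048, 0.0001], [-0.74, 0.014, 0.048, 0.0001], [-0.667, -0.655, 0.183, -0.0031], [-0.667, -0.658, 0.171, -0.0031], [-0.667, -0.661, 0.158, -0.0031], [-0.031, -0.88, -0.014, -0.0023], [-0.031, -0.88, -0.026, -0.0023], [-0.031, -0.879, -0.039, -0.0023], [-0.031, -0.879, -0.051, -0.0023], [-0.031, -0.878, -0.063, -0.0023], [-0.031, -0.877, -0.076, -0.0023], [-0.031, -0.876, -0.088, -0.0023]]
[[-0.031, -0.874, -0.101, -0.0023]]
```

>>> {"name": "send_rows", "arguments": {
  "steps": [
    [-0.74, 0, 0.05, 0],
    [-0.74, 0, 0.05, 0],
    [-0.67, -0.66, 0.18, -0.003],
    [-0.67, -0.66, 0.17, -0.003],
    [-0.67, -0.66, 0.16, -0.003],
    [-0.03, -0.88, -0.01, -0.0023],
    [-0.03, -0.88, -0.03, -0.0023],
    [-0.03, -0.88, -0.04, -0.0023],
    [-0.03, -0.88, -0.05, -0.0023],
    [-0.03, -0.88, -0.06, -0.0023],
    [-0.03, -0.88, -0.08, -0.0023],
    [-0.03, -0.88, -0.09, -0.0023]
  ]
}}

```text
clock: 34.65
tcp_pos: [0.42, 0.221, 0.1731]
ee_rot: [-0.087, -0.696, -0.068, 0.709]
contact_force: [1.5, -0.2, -1.6]
gripper_width: 0.15
```

>>> {"name": "send_rows", "arguments": {
  "steps": [
    [0, -0.6, -0.1, -0.002],
    [0, 0, 0, 0]
  ]
}}

```text
clock: 34.85
tcp_pos: [0.418, 0.2499, 0.1734]
ee_rot: [-0.093, -0.696, -0.075, 0.708]
contact_force: [0.0, -0.1, -1.5]
gripper_width: 0.144
```

```bash
python3 - <<'E'
from h import *
s,r,p,C,W=wcloud()
lidlook(W,C,s['tcp_pos'][2]-.012,s['tcp_pos'][2]+.012)
tubfit(W)
go(.4333+.0027,.2711+.0007,.132)
E
```

```text
t 34.85 tcp [0.418  0.2499 0.1734] w 0.14392037826680815 F [ 0.  -0.1 -1.5]
R [[-0.013, 0.237, -0.971], [-0.027, -0.971, -0.236], [-1.0, 0.023, 0.019]]
lid 10316 rect [0.4153 0.2489] [0.122  0.0667] 13.7 plane [ 0.0104 -0.0092  0.1721]
 tool y [-0.0325  0.033 ] tool z [-0.0581  0.062 ]
0.082 1346 [0.4351 0.272 ] [0.1224 0.0661] 13.3 z [0.0886 0.0898 0.0912]
0.1 688 [0.4338 0.2729] [0.1045 0.058 ] 11.5 z [0.1007 0.1039 0.1056]
t 34.9 tcp [0.4181 0.2488 0.1733] w 0.14581432935803346 F [-0.1 -1.  -0.5]
R [[-0.013, 0.236, -0.972], [-0.027, -0.972, -0.235], [-1.0, 0.023, 0.019]]
tool shift/40mm [ 1.012 -0.478 -0.589]
```

>>> {"name": "send_rows", "arguments": {
  "steps": [
    [0.5, -0.25, -0.3, 0],
    [0.4, -0.2, -0.28, 0],
    [0.05, 0, 0, 0]
  ]
}}

```text
clock: 35.2
tcp_pos: [0.4379, 0.2693, 0.1354]
ee_rot: [-0.092, -0.698, -0.074, 0.706]
contact_force: [-0.2, -0.8, -0.6]
gripper_width: 0.145
```

```bash
python3 - <<'E'
from h import *
go(.4360,.2718,.125); s,r,p,C,W=wcloud(); rel(W,C,.12,.15)
E
```

```text
t 35.2 tcp [0.4379 0.2693 0.1354] w 0.14484892932556592 F [-0.2 -0.8 -0.6]
R [[-0.009, 0.234, -0.972], [-0.027, -0.972, -0.233], [-1.0, 0.024, 0.015]]
tool shift/40mm [ 0.259 -0.077  0.028]
t 35.2 tcp [0.4379 0.2693 0.1354] w 0.14484892932556592 F [-0.2 -0.8 -0.6]
R [[-0.009, 0.234, -0.972], [-0.027, -0.972, -0.233], [-1.0, 0.024, 0.015]]
lid far edge (want .061) 0.0621 across mid (want 0) -0.0031
lid 10434 rect [0.4352 0.2686] [0.1226 0.0667] 13.3 plane [ 0.0108 -0.0097  0.1343]
 tool y [-0.0325  0.033 ] tool z [-0.0582  0.062 ]
```

>>> {"name": "send_rows", "arguments": {
  "steps": [
    [0.1, -0.08, 0.01, 0],
    [0.12, 0, 0, 0],
    [0.08, 0, 0, 0],
    [0.08, 0, 0, 0]
  ]
}}

```text
clock: 35.65
tcp_pos: [0.4379, 0.2703, 0.1247]
ee_rot: [-0.091, -0.7, -0.073, 0.705]
contact_force: [-5.3, -1.9, 16.5]
gripper_width: 0.144
```

```bash
python3 - <<'E'
from h import *
s,r,p,C,W=wcloud(); rel(W,C,.105,.14)
E
```

```text
t 35.65 tcp [0.4379 0.2703 0.1247] w 0.14391716499854842 F [-5.3 -1.9 16.5]
R [[-0.005, 0.231, -0.973], [-0.025, -0.973, -0.23], [-1.0, 0.023, 0.01]]
lid far edge (want .061) 0.0621 across mid (want 0) -0.002
lid 10507 rect [0.4352 0.2696] [0.1217 0.0666] 13.4 plane [-0.0059  0.0052  0.1234]
 tool y [-0.0328  0.0327] tool z [-0.0581  0.0614]
```

>>> {"name": "send_rows", "arguments": {
  "steps": [
    [-0.05, -0.05, 0.01, 0],
    [0.06, -0.02, 0.01, 0],
    [0.07, 0, 0, 0],
    [0.08, 0, 0, 0]
  ]
}}

```text
clock: 36.1
tcp_pos: [0.4374, 0.2728, 0.1203]
ee_rot: [-0.09, -0.701, -0.074, 0.704]
contact_force: [0.7, -0.5, 2.0]
gripper_width: 0.143
```

```bash
python3 - <<'E'
from h import *
s,r,p,C,W=wcloud(); rel(W,C,.100,.14)
E
```

```text
t 36.1 tcp [0.4374 0.2728 0.1203] w 0.14287654150304532 F [ 0.7 -0.5  2. ]
R [[-0.001, 0.23, -0.973], [-0.023, -0.973, -0.23], [-1.0, 0.023, 0.006]]
lid far edge (want .061) 0.0625 across mid (want 0) 0.0003
lid 12035 rect [0.4349 0.272 ] [0.1221 0.0666] 13.1 plane [-0.0481 -0.0215  0.1218]
 tool y [-0.0324  0.0329] tool z [-0.0583  0.0617]
```

>>> {"name": "send_rows", "arguments": {
  "steps": [
    [0.1, 0, 0, 0],
    [0.12, 0, 0, 0],
    [0.12, 0, 0, 0],
    [0.12, 0, 0, 0],
    [0.1, 0, 0, 0]
  ]
}}

```text
clock: 36.65
tcp_pos: [0.4393, 0.2726, 0.1103]
ee_rot: [-0.09, -0.701, -0.073, 0.704]
contact_force: [-10.2, -4.4, 20.5]
gripper_width: 0.146
```

```bash
python3 - <<'E'
from h import *
s,r,p,C,W=wcloud(); rel(W,C,.098,.125)
E
```

```text
t 36.65 tcp [0.4393 0.2726 0.1103] w 0.14583973804920156 F [-10.2  -4.4  20.5]
R [[-0.002, 0.23, -0.973], [-0.025, -0.973, -0.229], [-1.0, 0.024, 0.008]]
lid far edge (want .061) 0.0635 across mid (want 0) -0.0001
lid 10169 rect [0.437  0.2719] [0.1197 0.0666] 13.5 plane [-0.0086 -0.0043  0.1091]
 tool y [-0.0327  0.0328] tool z [-0.0573  0.0604]
```

>>> {"name": "send_rows", "arguments": {
  "steps": [
    [-0.05, 0, 0, 0],
    [0, 0, 0, 0],
    [0, 0, 0, 0],
    [-0.1, 0, 0.06, 0],
    [0, 0, 0.06, 0],
    [0, 0, 0, 0],
    [0, 0, 0, 0],
    [0, 0, 0, 0],
    [0, 0, 0, 0],
    [0, 0, 0, 0]
  ],
  "jaw": 0.02
}}

```text
clock: 37.7
tcp_pos: [0.4328, 0.2709, 0.1139]
ee_rot: [-0.091, -0.699, -0.073, 0.705]
contact_force: [-0.2, -1.0, -0.6]
gripper_width: 0.928
```

```bash
python3 - <<'E'
from h import *
s,r,p,C,W=wcloud(); rel(W,C,.098,.125); go(.4345,.2715,.063)
E
```

```text
t 37.7 tcp [0.4328 0.2709 0.1139] w 0.9276476335243395 F [-0.2 -1.  -0.6]
R [[-0.006, 0.23, -0.973], [-0.027, -0.973, -0.229], [-1.0, 0.025, 0.012]]
lid far edge (want .061) 0.0632 across mid (want 0) -0.0003
lid 14583 rect [0.4343 0.2715] [0.1249 0.0985] 13.5 plane [-0.0037  0.0003  0.1092]
 tool y [-0.0441  0.0448] tool z [-0.0638  0.0593]
t 37.75 tcp [0.4328 0.2709 0.1139] w 0.9542660640311265 F [ 0.3 -0.1  0.1]
R [[-0.006, 0.23, -0.973], [-0.027, -0.973, -0.229], [-1.0, 0.025, 0.012]]
tool shift/40mm [ 1.271 -0.036 -0.06 ]
```

>>> {"name": "send_rows", "arguments": {
  "steps": [
    [0.4, -0.03, -0.06, 0],
    [0.4, 0, 0, 0],
    [0.32, 0, 0, 0],
    [0.15, 0, 0, 0]
  ]
}}

```text
clock: 38.15
tcp_pos: [0.4364, 0.2722, 0.0634]
ee_rot: [-0.09, -0.701, -0.073, 0.704]
contact_force: [-0.2, 0.8, 0.2]
gripper_width: 0.981
```

>>> {"name": "send_rows", "arguments": {
  "steps": [
    [0.02, 0, 0, 0],
    [0.02, 0, 0, 0],
    [0.02, 0, 0, 0],
    [0.02, 0, 0, 0],
    [0.02, 0, 0, 0],
    [0.02, 0, 0, 0]
  ],
  "jaw": 1,
  "force": 25
}}

```text
clock: 38.75
tcp_pos: [0.4366, 0.2721, 0.0602]
ee_rot: [-0.09, -0.701, -0.073, 0.704]
contact_force: [-3.8, -2.5, 5.1]
gripper_width: 0.692
```

```bash
python3 - <<'E'
from h import *
st()
W=np.load('top0.npy'); x,y,z=W[...,0],W[...,1],W[...,2]
m=(np.hypot(x-.53,y+.385)<.2)&(z>.03)&(z<.05); 
m&=(np.hypot(x-.479,y+.451)>.04)
r=cv2.minAreaRect(W[m][:,:2].astype(np.float32)); print('deck',m.sum(),r)
B=(m*255).astype(np.uint8); n,l,s,c=cv2.connectedComponentsWithStats(B); k=1+np.argmax(s[1:,4]); Q=W[l==k][:,:2].astype(np.float32); print(len(Q),cv2.minAreaRect(Q))
m=(np.hypot(x-.53,y+.385)<.2)&(z>.062)&(z<.088)&(np.hypot(x-.479,y+.451)>.05); Q=W[m][:,:2].astype(np.float32); print('walls',len(Q),cv2.minAreaRect(Q))
E
```

```text
t 38.75 tcp [0.4366 0.2721 0.0602] w 0.6918496611461001 F [-3.8 -2.5  5.1]
R [[-0.002, 0.23, -0.973], [-0.025, -0.973, -0.23], [-1.0, 0.024, 0.008]]
deck 3117 ((0.5296308398246765, -0.37967926263809204), (0.268043577671051, 0.14162138104438782), 43.40852355957031)
2971 ((0.5341761112213135, -0.3861622214317322), (0.26099079847335815, 0.12595504522323608), 43.40852355957031)
walls 787 ((0.5308995842933655, -0.381633460521698), (0.2714844048023224, 0.14641326665878296), 43.226348876953125)
```

```bash
python3 - <<'E'
from h import *
plan((.437,.272,.13,-76.7),(.45,.22,.195,-75),(.54,-.20,.20,-50),(.565,-.352,.17,-46.9),step=.04)
E
```

```text
20
[[-0.873, 0.003, -0.004, -0.0], [-0.873, 0.003, -0.004, -0.0], [-0.542, 0.447, -0.006, -0.0016], [-0.542, 0.447, -0.001, -0.0016], [-0.542, 0.447, 0.003, -0.0016], [-0.011, 0.975, 0.049, -0.0063], [-0.011, 0.972, 0.088, -0.0063], [-0.011, 0.968, 0.127, -0.0063], [-0.011, 0.962, 0.165, -0.0063], [-0.011, 0.955, 0.203, -0.0063], [-0.011, 0.946, 0.241, -0.0063], [-0.011, 0.936, 0.278, -0.0063]]
[[-0.011, 0.924, 0.315, -0.0063], [-0.011, 0.911, 0.351, -0.0063], [-0.011, 0.896, 0.387, -0.0063], [-0.011, 0.88, 0.422, -0.0063], [0.188, 0.828, 0.491, -0.0022], [0.188, 0.821, 0.502, -0.0022], [0.188, 0.815, 0.513, -0.0022], [0.188, 0.808, 0.524, -0.0022]]
```

>>> {"name": "send_rows", "arguments": {
  "steps": [
    [-0.5, 0, 0, 0],
    [-0.8, 0, 0, 0],
    [-0.7, 0.2, 0, -0.0016],
    [-0.6, 0.45, 0, -0.0016],
    [-0.54, 0.45, 0, -0.0016],
    [-0.3, 0.7, 0.03, -0.003],
    [0, 0.97, 0.09, -0.0063],
    [0, 0.97, 0.13, -0.0063],
    [0, 0.96, 0.16, -0.0063],
    [0, 0.95, 0.2, -0.0063],
    [0, 0.95, 0.24, -0.0063],
    [0, 0.94, 0.28, -0.0063]
  ]
}}

```text
clock: 39.95
tcp_pos: [0.4984, -0.0316, 0.2025]
ee_rot: [-0.197, -0.677, -0.18, 0.686]
contact_force: [1.1, 0.2, -2.3]
gripper_width: 0.692
```

```bash
python3 - <<'E'
from h import *
st()
plan((.54,-.20,.20,-50),(.564,-.351,.15,-46.7),step=.04)
E
```

```text
t 39.95 tcp [ 0.4984 -0.0316  0.2025] w 0.6917136229922035 F [ 1.1  0.2 -2.3]
R [[-0.005, 0.514, -0.858], [-0.027, -0.858, -0.513], [-1.0, 0.021, 0.018]]
10
[[0.013, 0.829, 0.254, -0.005], [0.013, 0.82, 0.28, -0.005], [0.013, 0.811, 0.306, -0.005], [0.013, 0.801, 0.332, -0.005], [0.013, 0.79, 0.357, -0.005], [0.25, 0.655, 0.393, -0.0018], [0.25, 0.651, 0.401, -0.0018], [0.25, 0.646, 0.408, -0.0018], [0.25, 0.642, 0.416, -0.0018], [0.25, 0.637, 0.423, -0.0018]]
```

>>> {"name": "send_rows", "arguments": {
  "steps": [
    [0, 0.83, 0.25, -0.005],
    [0, 0.82, 0.28, -0.005],
    [0, 0.81, 0.31, -0.005],
    [0, 0.8, 0.33, -0.005],
    [0, 0.79, 0.36, -0.005],
    [0.1, 0.65, 0.39, -0.002],
    [0.1, 0.65, 0.4, -0.002],
    [0.15, 0.65, 0.41, -0.002],
    [0.2, 0.5, 0.3, -0.002],
    [0.2, 0.1, 0.1, 0],
    [0, 0, 0, 0]
  ]
}}

```text
clock: 41.05
tcp_pos: [0.5567, -0.3358, 0.1671]
ee_rot: [-0.264, -0.652, -0.252, 0.665]
contact_force: [0.1, 0.1, -2.6]
gripper_width: 0.693
```

```bash
python3 - <<'E'
from h import *
go(.565,-.352,.0805); p,d=bot.camera('top'); print([(np.round(q['point'],3),q['score']) for q in bot.spot_point('shelf_free','top')]); save('top1',p)
E
```

```text
t 41.05 tcp [ 0.5567 -0.3358  0.1671] w 0.6930534807571221 F [ 0.1  0.1 -2.6]
R [[-0.011, 0.68, -0.733], [-0.023, -0.733, -0.68], [-1.0, 0.009, 0.024]]
tool shift/40mm [2.171 0.42  0.072]
[]
```

>>> {"name": "send_rows", "arguments": {
  "steps": [
    [0.2, 0.42, 0.07, 0],
    [0.5, 0, 0, 0],
    [0.5, 0, 0, 0],
    [0.4, 0, 0, 0],
    [0.2, 0, 0, 0],
    [0.12, 0, 0, 0],
    [0.08, 0, 0, 0]
  ]
}}

```text
clock: 41.85
tcp_pos: [0.5701, -0.3458, 0.0921]
ee_rot: [-0.27, -0.653, -0.252, 0.661]
contact_force: [-0.0, -0.3, -3.2]
gripper_width: 0.692
```

```bash
python3 - <<'E'
from h import *
go(.565,-.352,.0805)
E
```

```text
t 41.85 tcp [ 0.5701 -0.3458  0.0921] w 0.6920130478096237 F [-0.  -0.3 -3.2]
R [[-0.001, 0.686, -0.728], [-0.027, -0.727, -0.686], [-1.0, 0.019, 0.02]]
tool shift/40mm [0.295 0.02  0.192]
```

>>> {"name": "send_rows", "arguments": {
  "steps": [
    [0.12, 0.02, 0.15, 0],
    [0.12, 0, 0.04, 0],
    [0.06, 0, 0, 0],
    [0.05, 0, 0, 0]
  ]
}}

```text
clock: 42.25
tcp_pos: [0.5654, -0.3535, 0.0802]
ee_rot: [-0.271, -0.653, -0.251, 0.661]
contact_force: [-2.7, 2.5, 8.6]
gripper_width: 0.695
```

>>> {"name": "send_rows", "arguments": {
  "steps": [
    [0.02, 0, 0, 0],
    [0, 0, 0, 0],
    [0, 0, 0, 0],
    [0, 0, 0, 0],
    [0, 0, 0, 0]
  ],
  "jaw": 0.08
}}

```text
clock: 42.75
tcp_pos: [0.5677, -0.3553, 0.0826]
ee_rot: [-0.273, -0.655, -0.249, 0.659]
contact_force: [0.6, -0.6, -0.3]
gripper_width: 0.92
```

>>> {"name": "send_rows", "arguments": {
  "steps": [
    [-0.3, 0, 0, 0],
    [-0.6, 0, 0, 0],
    [-0.8, 0, 0, 0],
    [-0.8, 0, 0, 0],
    [-0.5, 0, 0.5, 0],
    [0, 0, 0.8, 0],
    [0, 0, 0.8, 0],
    [0, 0, 0, 0]
  ]
}}

```text
clock: 43.55
tcp_pos: [0.5057, -0.4099, 0.2167]
ee_rot: [-0.276, -0.655, -0.248, 0.658]
contact_force: [-0.5, 0.1, -0.3]
gripper_width: 0.919
```

```bash
python3 - <<'E'
from h import *
s,r,p,C,W=wcloud(); print('wrist'); plates(W)
def closed(W):
    z=W[...,2]; m=(np.hypot(W[...,0]-.565,W[...,1]+.352)<.085)&(z>.122)&(z<.134); Q=W[m]
    if len(Q)<30: print('few',len(Q)); return
    rr=cv2.minAreaRect(Q[:,:2].astype(np.float32)); A=np.c_[Q[:,:2]-Q[:,:2].mean(0),np.ones(len(Q))]
    print('closed tub lid plate (want z .129)',len(Q),np.round(rr[0],4),np.round(rr[1],3),round(rr[2],1),np.linalg.lstsq(A,Q[:,2],rcond=None)[0].round(4))
closed(W)
for c in('top','scene'):
    p,W=cloud(c); print(c); plates(W); closed(W); tubfit(W,.401,.038); save(c+'2',p)
    for n in('jar','can','brush','tub_a_mid','shelf_free'): print(n,[np.round(q['point'],3).tolist() for q in bot.spot_point(n,c)])
E
```

```text
t 43.55 tcp [ 0.5057 -0.4099  0.2167] w 0.9187418888503627 F [-0.5  0.1 -0.3]
R [[0.011, 0.688, -0.725], [-0.038, -0.725, -0.688], [-0.999, 0.035, 0.018]]
wrist
closed tub lid plate (want z .129) 9531 [ 0.5641 -0.3547] [0.124 0.067] 43.7 [-4.000e-04 -1.000e-04  1.288e-01]
top
1 -20 229 slope [0.0058 0.0195] a range [-0.0727  0.0672] h [0.0137 0.026 ]
1 20 227 slope [-0.0005  0.0195] a range [-0.0728  0.0679] h [0.0141 0.0271]
2 -20 223 slope [0.0107 0.0196] a range [-0.0734  0.0671] h [0.0138 0.0258]
2 20 226 slope [0.0092 0.0198] a range [-0.0729  0.0672] h [0.014  0.0259]
closed tub lid plate (want z .129) 652 [ 0.5719 -0.3453] [0.101 0.067] 43.2 [ 0.0015 -0.0021  0.1286]
0.082 303 [0.3938 0.0342] [0.0663 0.1241] 69.4 z [0.0857 0.0903 0.0957]
0.1 158 [0.3935 0.0338] [0.0553 0.1113] 69.5 z [0.1005 0.1048 0.1096]
jar []
can [[0.347, 0.156, 0.0]]
brush []
tub_a_mid [[0.423, 0.274, 0.02], [0.568, -0.352, 0.078]]
shelf_free [[0.561, -0.352, 0.039], [0.633, 0.025, 0.079]]
scene
1 -20 120 slope [-0.003   0.0175] a range [-0.0541  0.0698] h [0.0136 0.0206]
1 20 115 slope [-0.0048  0.0176] a range [-0.0559  0.071 ] h [0.0148 0.0204]
2 -20 115 slope [0.0003 0.0173] a range [-0.0547  0.0697] h [0.0145 0.0199]
2 20 102 slope [-0.0042  0.0174] a range [-0.057   0.0717] h [0.0136 0.0197]
closed tub lid plate (want z .129) 818 [ 0.5669 -0.3564] [0.127 0.07 ] 43.1 [ 0.0022 -0.0047  0.1277]
0.082 250 [0.3959 0.0305] [0.0645 0.131 ] 69.2 z [0.0837 0.0885 0.0957]
0.1 98 [0.3982 0.0302] [0.0507 0.1149] 69.3 z [0.1002 0.1027 0.1074]
jar [[0.478, -0.452, 0.04], [0.568, -0.354, 0.131]]
can [[0.345, 0.152, -0.002]]
brush [[0.346, -0.259, 0.0]]
tub_a_mid [[0.563, -0.354, 0.082], [0.399, 0.038, 0.021]]
shelf_free [[0.567, -0.349, 0.042], [0.632, 0.024, 0.081]]
```

View pics/scene2.png

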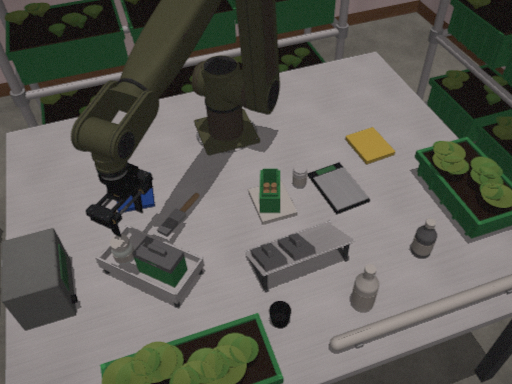

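```bash
python3 -c "
from workcell import bot
print(bot.close_job())"
```

```text
the job is handed in; nothing more can be done
None
```

The fitting lid is snapped home on the scale's tub, and the closed tub stands in the free place on the shelf. I handed in at about 43.7 s; no verdict was given.

- **Finding the lid:** The right and middle lids both stayed 15 mm proud on the neck, even with 18–26 N of push, so I put them back. The left lid dropped onto the catches and snapped home. After I let go, its plate was at z = 0.109 m, which is the height expected when fully home.
- **Tub on the shelf:** I lifted the closed tub by its sides, carried it over the shelf lip and released it. Its lid plate is level at z = 0.1288 m (0.129 m expected when fully home). Its centre is within a few mm of the free place and it lies along the shelf.
- **Rack:** Both unused lids lie flat on the slope. The right one first caught on the lower stop, so I regripped it and set it down again further up.
- **Things to leave alone:** In the scene camera the jar, can and brush are within about 3 mm of where they started. The top camera confirmed only the can; it missed the jar and brush. The robot was clear of everything at hand-in.

**Not as planned:**
- The open tub was nudged, probably by the gripper: it moved about 8 mm and turned about 11°. It still stands upright on its board, within the 50 mm limit.
- The tool slowly tilted, up to about 0.17 rad. I brought it back by pushing the fingertips against the front edge of the rack at about 30 N.

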